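# Run a batch of power boards through the gate-lever tester

### The arm

A 6-joint arm with a two-finger parallel gripper is mounted at the origin on the work surface. World frame = base frame: x ahead of the robot, y to its left, z up, the work surface at z = 0. Lengths are in mm, angles in rad, forces in N, time in s.
With the tool pointing down it reaches from about 275 to 1000 mm from the base axis. Payload 8.4 kg.
Tool frame: the origin (TCP) lies on the centre line of the jaws, within the pads' length; the fingertips stand 17 mm ahead of it and the grasp point (between the pads) lies 2 mm behind it; z points along the fingers, y is the line along which they close (so a half turn about z gives the same grasp; the last joint's range is limited). The gripper opens to 85 mm and grips with 20 to 120 N. Pads are 22 mm wide; open, the fingers measure 114 mm over their backs; the gripper's body (76 mm by 85 mm) begins 54 mm behind the grasp point. The pads swing forward as they close: fully open they stand 13 mm farther back than shut.
Start: joints at [-1.18, 0.353, 1.633, -0, 1.155, -0.002], TCP at [239.234, -577.404, 248.281] pointing down, gripper open.
Joint ranges: [-2.63, 2.63], [-0.92, 2.1], [0.06, 2.66], [-1.3, 4.44], [0, 2.69], [-3.02, 3.02]. Speed limits (rad/s): [2.22, 2.22, 2.79, 3.14, 3.14, 3.14].

### API

Orientations are given as [roll, pitch, yaw] about the fixed x, y, z axes, in that order (R = Rz(yaw) Ry(pitch) Rx(roll)).
In Python, from rig import r, eyes gives the robot as it stands. The module is installed in compiled form; this text tells all that it offers.
- The arm moves only by the shell command python3 -m inch 'ROWS' [FORCE]. ROWS is JSON, a list of rows, each a list of 7 numbers: the shift along the tool's x, y, z in m, then the turn, a rotation vector about the tool's x, y, z in degrees, then the closure, from -1 (fully open) to 1 (shut). In form: [[x, y, z, rx, ry, rz, gripper], ...]. A call has 1 to 8 rows; each row shifts and turns the commanded pose from where the row before left it, along the tool's axes as they then stand; what a row does not reach is not made up. A row lasts 1/10 s, in which the tool goes at most 50 mm and 8.59 degrees, less where a joint would pass 70% of its speed; a pose out of reach is approached as far as the arm can. A call with a gripper value outside its range is refused whole. The fingers move at their own pace and stop on an object; FORCE is the grip in N (left out, the last holds). Time passes only in rows, so rows that do not move let the fingers close. It gives the time, the measured TCP pose, the force, the opening and the grip force at its end, in the units of the state.
- r.sense(): the state, without advancing time (a new reading comes with each control period).
- eyes.grab_frame(name): name is "side" or "top"; returns a dict with "img" (420x560x3 uint8, blue, green, red), "fx", "fy", "cx", "cy" (pixels), "R" (3x3) and "t" (3): a world point X has camera coordinates R X + t. Camera axes: x right, y down, z forward; pixel columns grow to the right and rows downward; lengths in mm; the calibration is good to about 2 mm. A picture is of the moment at which its call begins. There is no depth.
- r.sign_off(): hands the job in; it is judged then, once.
The state is a dict: "clock": time; "qpos": joint angles; "qvel": joint speeds; "joint_efforts": joint torques, N m; "eef_pos": TCP position; "tcp_rot": TCP orientation; "contact_force": force on the tool from outside, world axes, zero at the start; "wrist_torque": the same for the moment, N m; "opening": opening from 0.0 (shut) to 1.0 (fully open); "grasp_force": force on a finger pad.
Only numpy, scipy, OpenCV 4.12 (cv2) and the standard library are available. Lean on these libraries where they do the work, as an engineer would, in place of code of your own. Each camera call takes 0.05 s, during which the arm holds its last target. There are 200 camera calls.

### The job

The tester was left half way: first bring its red lever back through the zigzag gate to PARK (green dot) and only then load every power board on the bench flat into a bay, between its stops. Then work the lever through the gate to TEST (red dot), leave it there for about three seconds with all the boards still in place, bring it all the way back to PARK, and only then lay all the boards flat in the blue tray, side by side, leaving the other things on the bench where they are.

Things in the scene. Friction and masses are not known exactly. Their poses are not given: they have to be found in the camera images.
- board_a: Power board, blue terminal block (only two or three of the four boards are present). Green plate 90 (x) x 56 (y) x 5 mm; grip it across y by the aluminium heatsink in its middle, 44 (x) x 24 (y) mm, reaching from 5 to 31 mm above the underside. Blue block at +x (to 16 mm high), two black capacitors at -x (to 19 mm). Origin: centre of underside, z up. 130 to 230 g.
- board_b: Power board, orange terminal block (only two or three of the four boards are present). Green plate 90 (x) x 56 (y) x 5 mm; grip it across y by the aluminium heatsink in its middle, 44 (x) x 24 (y) mm, reaching from 5 to 31 mm above the underside. Orange block at +x (to 16 mm high), two black capacitors at -x (to 19 mm). Origin: centre of underside, z up. 130 to 230 g.
- board_c: Power board, white terminal block (only two or three of the four boards are present). Green plate 90 (x) x 56 (y) x 5 mm; grip it across y by the aluminium heatsink in its middle, 44 (x) x 24 (y) mm, reaching from 5 to 31 mm above the underside. White block at +x (to 16 mm high), two black capacitors at -x (to 19 mm). Origin: centre of underside, z up. 130 to 230 g.
- board_d: Power board, yellow terminal block (only two or three of the four boards are present). Green plate 90 (x) x 56 (y) x 5 mm; grip it across y by the aluminium heatsink in its middle, 44 (x) x 24 (y) mm, reaching from 5 to 31 mm above the underside. Yellow block at +x (to 16 mm high), two black capacitors at -x (to 19 mm). Origin: centre of underside, z up. 130 to 230 g.
- tester: Fixed bench tester; origin on its underside, z up. At +y an aluminium stage plate, top 14 mm up, with three bays side by side; at -y a black housing with a steel gate plate (top 52 mm up) and a lever with a red knob. A blue bridge with probes spans the plate and moves along x together with the lever.
- lever_knob (a point): Middle of the red lever knob, an upright cylinder 30 mm wide and 38 mm tall, its middle 96 mm above the bench, free all round above the gate plate. The lever stays upright and slides along the slot; it takes about 5 N and stays where it is left.
- gate_park (a point): PARK end of the slot, on the gate plate's surface, axes as the tester; tester frame (45,-135) mm, green dot beside it. The only way through, by lever (x, y) in mm in the tester's frame: PARK (45,-135), (45,-95), (0,-95), (0,-135), (-45,-135), TEST (-45,-95); straight legs, square corners, steel tongues between the rows. Slot 18 mm wide, lever stem 12 mm.
- gate_test (a point): TEST end of the slot, on the gate plate's surface, axes as the tester; tester frame (-45,-95) mm; red dot beside it. For the way there see gate_park.
- bridge (a joint): How far lever and bridge have come along the tester's -x, m: 0 home (first row; beam 90 mm beyond the bay centres), 0.045 middle row, 0.09 last row (beam right over the boards; probe tips 51 mm, beam top 84 mm above the bench).
- selector (a joint): How far the lever stands along the tester's +y in its row, m: 0 at the right end (PARK is there in the first row), 0.04 at the left end (TEST is there in the last row). At the start the lever is somewhere in the middle row.
- tray: Fixed blue tray, outside 250 (x) x 125 (y) x 18 mm, walls 4 mm; origin at its underside, centre. Room for three boards side by side along its x, their long sides along the tray's y.
- tray_in (a point): Centre of the tray's inner floor, same axes as the tray.
- bay0 (a point): Centre of a bay on the plate (14 mm up), axes as the tester, at y = 150 mm there. Takes any one board, flat, long side along x, either way round. White round-topped stops, 13 mm wide, 10 mm high, stand round it (two on each long side, shared with the next bay, one at each end) and leave about 4.5 mm of play on each side.
- bay1 (a point): Centre of a bay on the plate (14 mm up), axes as the tester, at y = 72 mm there. Takes any one board, flat, long side along x, either way round. White round-topped stops, 13 mm wide, 10 mm high, stand round it (two on each long side, shared with the next bay, one at each end) and leave about 4.5 mm of play on each side.
- bay2 (a point): Centre of a bay on the plate (14 mm up), axes as the tester, at y = -6 mm there. Takes any one board, flat, long side along x, either way round. White round-topped stops, 13 mm wide, 10 mm high, stand round it (two on each long side, shared with the next bay, one at each end) and leave about 4.5 mm of play on each side.
- screwdriver: Bystander: screwdriver lying on the bench nearer the robot than the tester.
- brush: Bystander: cleaning brush lying on the bench near the robot, to the right.
- flux: Bystander: small bottle, 44 mm wide, 110 mm tall, standing beyond the tray.
- spool: Bystander: grey spool, 60 mm wide, 35 mm tall, standing beyond the boards.
- multimeter: Bystander: yellow multimeter 150 x 78 x 36 mm lying beyond the tester.
- marker: Bystander: black marker pen, 130 mm long, lying to the left near the robot.

How it is judged (in metres and radians):
On the way, in this order (a step that is already met when the one before it is completed fails the run):
1. the lever is brought back to PARK (value of joint each of bridge, selector below 0.008 m), for 0.2 s.
2. every board lies flat in a bay between its stops, with the bridge home (((horizontal distance between board_a and bay0 below 0.009 m and z of board_a in the frame of bay0 below 0.004 m and angle between board_a's own z axis and vertical below 0.05 rad and angle between the x axis of board_a and the x axis of bay0, either way round below 0.2 rad) or (horizontal distance between board_a and bay1 below 0.009 m and z of board_a in the frame of bay1 below 0.004 m and angle between board_a's own z axis and vertical below 0.05 rad and angle between the x axis of board_a and the x axis of bay1, either way round below 0.2 rad) or (horizontal distance between board_a and bay2 below 0.009 m and z of board_a in the frame of bay2 below 0.004 m and angle between board_a's own z axis and vertical below 0.05 rad and angle between the x axis of board_a and the x axis of bay2, either way round below 0.2 rad)) and ((horizontal distance between board_b and bay0 below 0.009 m and z of board_b in the frame of bay0 below 0.004 m and angle between board_b's own z axis and vertical below 0.05 rad and angle between the x axis of board_b and the x axis of bay0, either way round below 0.2 rad) or (horizontal distance between board_b and bay1 below 0.009 m and z of board_b in the frame of bay1 below 0.004 m and angle between board_b's own z axis and vertical below 0.05 rad and angle between the x axis of board_b and the x axis of bay1, either way round below 0.2 rad) or (horizontal distance between board_b and bay2 below 0.009 m and z of board_b in the frame of bay2 below 0.004 m and angle between board_b's own z axis and vertical below 0.05 rad and angle between the x axis of board_b and the x axis of bay2, either way round below 0.2 rad)) and ((horizontal distance between board_c and bay0 below 0.009 m and z of board_c in the frame of bay0 below 0.004 m and angle between board_c's own z axis and vertical below 0.05 rad and angle between the x axis of board_c and the x axis of bay0, either way round below 0.2 rad) or (horizontal distance between board_c and bay1 below 0.009 m and z of board_c in the frame of bay1 below 0.004 m and angle between board_c's own z axis and vertical below 0.05 rad and angle between the x axis of board_c and the x axis of bay1, either way round below 0.2 rad) or (horizontal distance between board_c and bay2 below 0.009 m and z of board_c in the frame of bay2 below 0.004 m and angle between board_c's own z axis and vertical below 0.05 rad and angle between the x axis of board_c and the x axis of bay2, either way round below 0.2 rad)) and ((horizontal distance between board_d and bay0 below 0.009 m and z of board_d in the frame of bay0 below 0.004 m and angle between board_d's own z axis and vertical below 0.05 rad and angle between the x axis of board_d and the x axis of bay0, either way round below 0.2 rad) or (horizontal distance between board_d and bay1 below 0.009 m and z of board_d in the frame of bay1 below 0.004 m and angle between board_d's own z axis and vertical below 0.05 rad and angle between the x axis of board_d and the x axis of bay1, either way round below 0.2 rad) or (horizontal distance between board_d and bay2 below 0.009 m and z of board_d in the frame of bay2 below 0.004 m and angle between board_d's own z axis and vertical below 0.05 rad and angle between the x axis of board_d and the x axis of bay2, either way round below 0.2 rad)) and value of joint bridge below 0.012 m), for 0.2 s.
3. the lever stands in TEST for two seconds, all boards in their bays (((horizontal distance between board_a and bay0 below 0.009 m and z of board_a in the frame of bay0 below 0.004 m and angle between board_a's own z axis and vertical below 0.05 rad and angle between the x axis of board_a and the x axis of bay0, either way round below 0.2 rad) or (horizontal distance between board_a and bay1 below 0.009 m and z of board_a in the frame of bay1 below 0.004 m and angle between board_a's own z axis and vertical below 0.05 rad and angle between the x axis of board_a and the x axis of bay1, either way round below 0.2 rad) or (horizontal distance between board_a and bay2 below 0.009 m and z of board_a in the frame of bay2 below 0.004 m and angle between board_a's own z axis and vertical below 0.05 rad and angle between the x axis of board_a and the x axis of bay2, either way round below 0.2 rad)) and ((horizontal distance between board_b and bay0 below 0.009 m and z of board_b in the frame of bay0 below 0.004 m and angle between board_b's own z axis and vertical below 0.05 rad and angle between the x axis of board_b and the x axis of bay0, either way round below 0.2 rad) or (horizontal distance between board_b and bay1 below 0.009 m and z of board_b in the frame of bay1 below 0.004 m and angle between board_b's own z axis and vertical below 0.05 rad and angle between the x axis of board_b and the x axis of bay1, either way round below 0.2 rad) or (horizontal distance between board_b and bay2 below 0.009 m and z of board_b in the frame of bay2 below 0.004 m and angle between board_b's own z axis and vertical below 0.05 rad and angle between the x axis of board_b and the x axis of bay2, either way round below 0.2 rad)) and ((horizontal distance between board_c and bay0 below 0.009 m and z of board_c in the frame of bay0 below 0.004 m and angle between board_c's own z axis and vertical below 0.05 rad and angle between the x axis of board_c and the x axis of bay0, either way round below 0.2 rad) or (horizontal distance between board_c and bay1 below 0.009 m and z of board_c in the frame of bay1 below 0.004 m and angle between board_c's own z axis and vertical below 0.05 rad and angle between the x axis of board_c and the x axis of bay1, either way round below 0.2 rad) or (horizontal distance between board_c and bay2 below 0.009 m and z of board_c in the frame of bay2 below 0.004 m and angle between board_c's own z axis and vertical below 0.05 rad and angle between the x axis of board_c and the x axis of bay2, either way round below 0.2 rad)) and ((horizontal distance between board_d and bay0 below 0.009 m and z of board_d in the frame of bay0 below 0.004 m and angle between board_d's own z axis and vertical below 0.05 rad and angle between the x axis of board_d and the x axis of bay0, either way round below 0.2 rad) or (horizontal distance between board_d and bay1 below 0.009 m and z of board_d in the frame of bay1 below 0.004 m and angle between board_d's own z axis and vertical below 0.05 rad and angle between the x axis of board_d and the x axis of bay1, either way round below 0.2 rad) or (horizontal distance between board_d and bay2 below 0.009 m and z of board_d in the frame of bay2 below 0.004 m and angle between board_d's own z axis and vertical below 0.05 rad and angle between the x axis of board_d and the x axis of bay2, either way round below 0.2 rad)) and value of joint bridge above 0.082 m and value of joint selector above 0.032 m), for 2 s.
4. the lever is back in PARK after the test (all of step 1), for 0.2 s.
At the end, for the whole second after the job is handed in: Every board present lies flat (within 0.08 rad, on the floor within 6 mm) inside the tray and at rest, and the lever is within 8 mm of PARK on both of its motions (all of step 4 and x of board_a in the frame of tray_in between -0.097 and 0.097 m and y of board_a in the frame of tray_in between -0.034 and 0.034 m and z of each of board_a, board_b, board_c, board_d in the frame of tray_in below 0.006 m and angle between each of board_a, board_b, board_c, board_d's own z axis and vertical below 0.08 rad and x of board_b in the frame of tray_in between -0.097 and 0.097 m and y of board_b in the frame of tray_in between -0.034 and 0.034 m and x of board_c in the frame of tray_in between -0.097 and 0.097 m and y of board_c in the frame of tray_in between -0.034 and 0.034 m and x of board_d in the frame of tray_in between -0.097 and 0.097 m and y of board_d in the frame of tray_in between -0.034 and 0.034 m and linear speed of each of board_a, board_b, board_c, board_d below 0.02 m/s); the robot touches nothing.
It fails at once if another thing on the bench was moved by more than 50 mm (distance of any of screwdriver, brush, flux, spool, multimeter, marker from where it was at the start of the episode above 0.05 m).
It fails at once if a board was laid in the tray while the bridge was out (lever not back) (value of joint bridge above 0.03 m and ((x of board_a in the frame of tray_in between -0.097 and 0.097 m and y of board_a in the frame of tray_in between -0.034 and 0.034 m and z of board_a in the frame of tray_in below 0.006 m and angle between board_a's own z axis and vertical below 0.08 rad) or (x of board_b in the frame of tray_in between -0.097 and 0.097 m and y of board_b in the frame of tray_in between -0.034 and 0.034 m and z of board_b in the frame of tray_in below 0.006 m and angle between board_b's own z axis and vertical below 0.08 rad) or (x of board_c in the frame of tray_in between -0.097 and 0.097 m and y of board_c in the frame of tray_in between -0.034 and 0.034 m and z of board_c in the frame of tray_in below 0.006 m and angle between board_c's own z axis and vertical below 0.08 rad) or (x of board_d in the frame of tray_in between -0.097 and 0.097 m and y of board_d in the frame of tray_in between -0.034 and 0.034 m and z of board_d in the frame of tray_in below 0.006 m and angle between board_d's own z axis and vertical below 0.08 rad))).
Of board_a, board_b, board_c, board_d only 2 to 3 are there at a start; the rules pass over those that are not, and their reading is None.
At some moment in a run one of board_a, board_b, board_c, board_d may be knocked a few centimetres aside while the robot is not near it.
It also fails if it takes over 208 s, if anything falls off the work surface, if the arm or the gripper's body presses on something with over 40 N, if the wrist force passes 120 N, or if a joint passes its speed limit or range.

## Working session

There is one attempt and no reset: what is moved stays moved. The work goes in short steps, Python scripts to look and compute and a shell command to move; the robot and the scene stay as the last step left them, time stands still between calls to the robot, and variables do not carry over. Pictures are saved under pics/ and viewed, at most 14 in all, crops included, and the job is handed in when it is done.

```bash
mkdir -p pics
python3 - <<'E'
from rig import r, eyes
import cv2
s=r.sense(); print(s)
for n in("top","side"):
    f=eyes.grab_frame(n); cv2.imwrite(f"pics/{n}0.png",f["img"]); print(n,f["fx"],f["fy"],f["cx"],f["cy"],f["R"],f["t"])
E
```

```text
{'clock': 0.0, 'qpos': array([-1.18042974e+00,  3.53672763e-01,  1.63414064e+00, -2.00226344e-05,
        1.15520772e+00, -2.41702211e-03]), 'qvel': array([-2.91517285e-04,  4.52225959e-04,  1.19198429e-04,  8.95538997e-04,
       -5.87214776e-05, -7.15138933e-04]), 'joint_efforts': array([-1.77830152e-03, -6.05261636e+01, -3.42063153e+01,  9.09610947e-06,
        9.50924645e-03, -4.13106000e-05]), 'eef_pos': array([ 239.03556607, -576.98544435,  247.54351295]), 'tcp_rot': array([-3.14016415e+00,  1.48540315e-05,  3.92791713e-01]), 'contact_force': array([ 0.62372529, -0.23527884,  0.0658875 ]), 'wrist_torque': array([-0.00475379,  0.00751006, -0.03331272]), 'grasp_force': 0.0, 'opening': 1.0027253154788598}
top 448.32248660765595 448.32248660765595 277.5733586732423 217.33120281709643 [[ 0.02056914 -0.99959389  0.01972246]
 [-0.98589184 -0.02355687 -0.1657177 ]
 [ 0.166115   -0.01603555 -0.985976  ]] [-1.72465098e-01  5.65840944e+02  1.21955014e+03]
side 417.65292988305765 417.65292988305765 276.6235123957826 209.4797429221857 [[-0.89354446 -0.44832315  0.02417946]
 [-0.27565023  0.50529005 -0.81774012]
 [ 0.35439419 -0.73735223 -0.57507951]] [498.66271359 194.34853026 976.08450476]
```

View pics/top0.png

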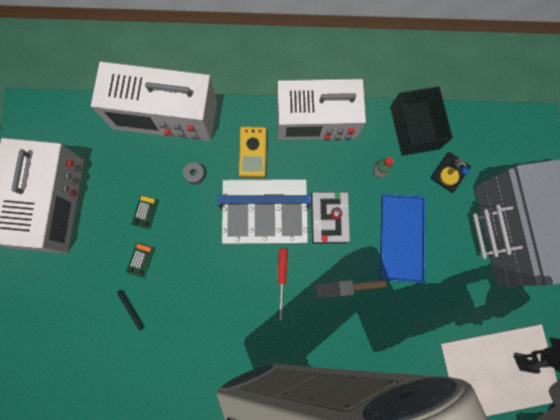

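View pics/side0.png

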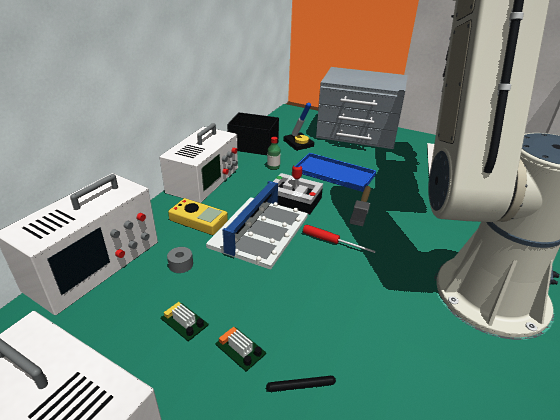

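Run:
```python
import cv2,numpy as np
t=cv2.imread("pics/top0.png");s=cv2.imread("pics/side0.png")
a=cv2.resize(t[170:250,210:360],(800,427),interpolation=cv2.INTER_CUBIC)  # 5.333x
b=cv2.resize(t[190:282,120:165],(0,0),fx=6,fy=6,interpolation=cv2.INTER_CUBIC)
cv2.imwrite("pics/c1.png",a)
c=cv2.resize(s[295:375,155:275],(530,353),interpolation=cv2.INTER_CUBIC)
o=np.zeros((553,800,3),np.uint8);o[:552,:270]=b;o[:353,270:]=c
cv2.imwrite("pics/c2.png",o)
```

```text
(no output)
```

View pics/c1.png

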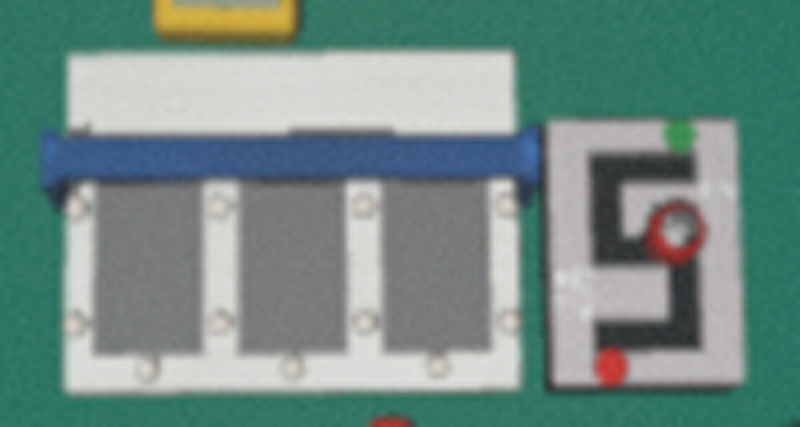

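View pics/c2.png

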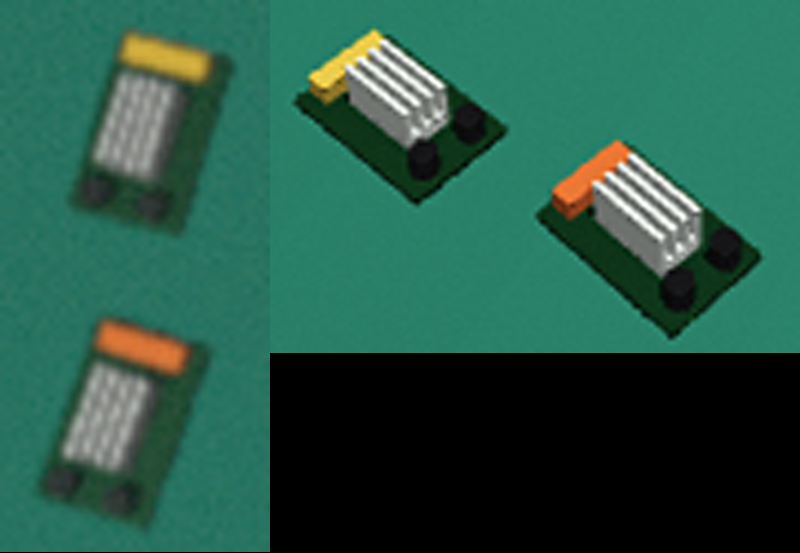

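```bash
cat > h.py <<'E'
import numpy as np,cv2
from scipy.optimize import least_squares
def proj(f,X):
    c=np.asarray(X)@np.array(f["R"]).T+f["t"]; return np.c_[f["fx"]*c[:,0]/c[:,2]+f["cx"],f["fy"]*c[:,1]/c[:,2]+f["cy"]]
def back(f,uv,z):
    uv=np.atleast_2d(uv); d=np.c_[(uv[:,0]-f["cx"])/f["fx"],(uv[:,1]-f["cy"])/f["fy"],np.ones(len(uv))]@np.array(f["R"])
    C=-np.array(f["R"]).T@f["t"]; return C+d*((z-C[2])/d[:,2])[:,None]
def place(p,L):
    c,s=np.cos(p[2]),np.sin(p[2]); L=np.asarray(L,float); return np.c_[p[0]+c*L[:,0]-s*L[:,1],p[1]+s*L[:,0]+c*L[:,1],L[:,2]]
def fit(obs,p0):  # obs: list of (cam, local pts, uv)
    g=lambda p:np.concatenate([(proj(f,place(p,L))-uv).ravel() for f,L,uv in obs])
    s=least_squares(g,p0,x_scale=[10,10,.1],loss="soft_l1"); return s.x,np.abs(s.fun).reshape(-1,2).round(1)
E
python3 - <<'E'
from h import *
from rig import r,eyes
import pickle
T=eyes.grab_frame("top");S=eyes.grab_frame("side")
pickle.dump((T,S),open("cams.pkl","wb"))
c1=lambda a:(np.array(a)+.5)/5.3333-.5+[210,170]
ct=lambda a:(np.array(a)+.5)/6-.5+[120,190]
cs=lambda a:(np.array(a)-[270,0]+.5)/4.4167-.5+[155,295]
slot=[(54,-86,52),(54,-144,52),(-54,-144,52),(-54,-86,52),(-9,-86,52)]
suv=[(589,153),(694,155),(701,349),(596,350),(592,265)]
st=[(-56,150,24),(-56,72,24),(-56,-6,24)];stuv=[(147,368),(292,367),(437,365)]
p,e=fit([(T,slot+st,c1(suv+stuv))],[600,50,0]);print("tester",p,e.tolist())
print("side stops",[ (back(T,c1([q]),24)[0]-[p[0],p[1],0]).round(1).tolist() for q in [(78,207),(219,207),(362,206),(507,206),(76,324),(507,322)]])
print("knob",back(T,c1([(677,228)]),115))
for n,a,h,b in(("yellow",[(233,58),(182,236),(70,205)],[(122,72),(185,84),(155,180),(93,163)],[(295,103),(418,203),(507,130)]),
            ("orange",[(211,345),(150,527),(38,495)],[(98,362),(152,378),(115,472),(62,458)],[(537,215),(672,338),(762,257)])):
    P=[(45,-28,4),(-45,-28,4),(-45,28,4)];H=[(22,12,31),(22,-12,31),(-22,-12,31),(-22,12,31)]
    Q=[(45,28,3),(-45,28,0),(-45,-28,3)]
    for o in ([(T,P+H,ct(a+h))],[(S,Q,cs(b))],[(T,P+H,ct(a+h)),(S,Q,cs(b))]):
        q,e=fit(o,[500,350,-.25]);print(n,q,e.max())
# tray inner corners
m=cv2.inRange(cv2.cvtColor(T["img"],cv2.COLOR_BGR2HSV),(105,150,80),(125,255,255)); m[:,:375]=0;m[:,430:]=0
c=max(cv2.findContours(m,0,2)[0],key=cv2.contourArea);rc=cv2.minAreaRect(c);print(rc)
print("tray",back(T,cv2.boxPoints(rc),18).round(1).tolist(),back(T,[rc[0]],18))
E
```

```text
tester [ 5.66666187e+02 -2.18938597e+01  3.50456598e-02] [[0.4, 0.4], [0.3, 0.9], [0.4, 0.4], [0.5, 0.5], [0.3, 0.5], [0.0, 0.0], [0.2, 0.1], [0.3, 0.1]]
side stops [[25.3, 188.1, 24.0], [27.2, 112.1, 24.0], [29.6, 34.8, 24.0], [31.5, -43.8, 24.0], [-38.4, 186.6, 24.0], [-31.9, -44.5, 24.0]]
knob [[ 571.6385599  -144.46842702  115.        ]]
yellow [ 5.80124258e+02  3.97943777e+02 -2.19467710e-01] 1.7
yellow [ 5.76501581e+02  3.99969780e+02 -2.26253870e-01] 0.8
yellow [ 5.78936123e+02  3.98490666e+02 -2.14833729e-01] 1.9
orange [ 4.40782741e+02  4.01958359e+02 -2.59911609e-01] 0.9
orange [ 4.36764644e+02  4.03323394e+02 -2.88033061e-01] 0.5
orange [ 4.39332714e+02  4.02352867e+02 -2.63917490e-01] 1.7
((402.8507080078125, 238.36631774902344), (44.14174270629883, 86.5882339477539), 1.2453643083572388)
tray [[394.0, -281.9, 18.0], [645.4, -291.9, 18.0], [645.8, -421.9, 18.0], [393.9, -407.8, 18.0]] [[ 517.73745007 -350.74136701   18.        ]]
```

The top view shows the tester centre about (278,210), the boards at (145,212) yellow and (140,260) orange, and the tray at (403,238). The lever knob is at about (337,212), in the middle row close to the right end. The fits agree to about 2 mm and the tray size matches, so I'm moving.

```bash
cat > go.py <<'E'
# prints the tool-axes shift (mm) and rz (deg) from the measured pose to a world target
import sys,numpy as np
from rig import r
TP=np.array([566.7,-21.9,.035]); RP=np.array([519.7,-350.9,-.045])
def w(P,x,y): c,s=np.cos(P[2]),np.sin(P[2]); return P[0]+c*x-s*y,P[1]+s*x+c*y
def to(x,y,z,yaw,label=""):
    s=r.sense(); p=s["eef_pos"]; a=s["tcp_rot"][2]; d=np.array([x,y,z])-p
    t=(np.cos(a)*d[0]+np.sin(a)*d[1],np.sin(a)*d[0]-np.cos(a)*d[1],-d[2])
    e=(yaw-a+np.pi)%(2*np.pi)-np.pi
    print(label,"shift",np.round(t,1),"rz",round(-np.degrees(e),1),"tool x,y at goal:",np.round((np.cos(yaw)*d[0]+np.sin(yaw)*d[1],np.sin(yaw)*d[0]-np.cos(yaw)*d[1]),1),"clock",round(s["clock"],1))
E
python3 -c "
from go import *
to(571,-144.5,200,.035+np.pi/2)"; python3 -m inch '[[0,0,0,0,0,-8.5,-1],[0,0,0,0,0,-8.5,-1],[0,0,0,0,0,-8.5,-1],[0,0,0,0,0,-8.5,-1],[0,0,0,0,0,-8.5,-1],[0,0,0,0,0,-8.5,-1],[0,0,0,0,0,-8.5,-1],[0,0,0,0,0,-8.5,-1]]'; python3 -c "
from go import *
to(571,-144.5,200,.035+np.pi/2)"
```

```text
shift [ 472.2 -272.7   47.8] rz -69.5 tool x,y at goal: [420.8 346.8] clock 0.2
clock: 1.0
eef_pos: [239.2, -577.3, 248.1]
tcp_rot: [-3.141, -0.0, 1.586]
contact_force: [-0.0, 0.2, -0.7]
opening: 0.997
grasp_force: 0.0
 shift [427.8 338.2  48.1] rz -1.1 tool x,y at goal: [420.9 346.8] clock 1.0
```

```bash
python3 -m inch '[[0.030,0.024,0.003,0,0,-1.1,-1],[0.030,0.024,0.003,0,0,0,-1],[0.030,0.024,0.003,0,0,0,-1],[0.030,0.024,0.003,0,0,0,-1],[0.030,0.024,0.003,0,0,0,-1],[0.030,0.024,0.003,0,0,0,-1],[0.030,0.024,0.003,0,0,0,-1],[0.030,0.024,0.003,0,0,0,-1]]'; python3 -m inch '[[0.030,0.024,0.003,0,0,0,-1],[0.030,0.024,0.003,0,0,0,-1],[0.030,0.024,0.003,0,0,0,-1],[0.030,0.024,0.003,0,0,0,-1],[0.030,0.024,0.003,0,0,0,-1],[0.030,0.024,0.003,0,0,0,-1]]';python3 -c "
from go import *
to(571,-144.5,96,.035+np.pi/2)"
```

```text
clock: 1.8
eef_pos: [425.7, -331.2, 224.2]
tcp_rot: [3.142, 0.0, 1.599]
contact_force: [0.3, 0.1, -0.0]
opening: 1.0
grasp_force: 0.0
clock: 2.4
eef_pos: [564.6, -147.2, 206.1]
tcp_rot: [-3.141, 0.0, 1.599]
contact_force: [0.2, -0.4, -0.6]
opening: 0.998
grasp_force: 0.0
 shift [  2.5   6.4 110.1] rz -0.4 tool x,y at goal: [2.5 6.5] clock 2.4
```

```bash
python3 -m inch '[[0.0025,0.0065,0,0,0,-0.4,-1],[0,0,0.025,0,0,0,-1],[0,0,0.025,0,0,0,-1],[0,0,0.025,0,0,0,-1],[0,0,0.025,0,0,0,-1],[0,0,0.008,0,0,0,-1],[0,0,0,0,0,0,-1]]';  python3 -m inch '[[0,0,0,0,0,0,1],[0,0,0,0,0,0,1],[0,0,0,0,0,0,1],[0,0,0,0,0,0,1],[0,0,0,0,0,0,1],[0,0,0,0,0,0,1],[0,0,0,0,0,0,1]]' 30
```

```text
clock: 3.1
eef_pos: [569.4, -146.1, 97.3]
tcp_rot: [-3.139, -0.001, 1.606]
contact_force: [0.5, -0.8, 0.1]
opening: 0.997
grasp_force: 0.0
clock: 3.8
eef_pos: [570.8, -146.0, 99.2]
tcp_rot: [3.14, 0.0, 1.606]
contact_force: [-1.9, -0.2, 7.7]
opening: 0.343
grasp_force: 30.2
```

```bash
python3 -m inch '[[0.007,0,0,0,0,0,1],[0.007,0,0,0,0,0,1],[0.007,0,0,0,0,0,1],[0.006,0,0,0,0,0,1],[0,0,0,0,0,0,1],[0,0,0,0,0,0,1]]'
python3 - <<'E'
from go import *
print(w(TP,0,-95)); to(*w(TP,0,-95),97,.035+np.pi/2)
from rig import eyes; import cv2
from h import back
f=eyes.grab_frame("side"); cv2.imwrite("pics/s1.png",f["img"])
E
```

```text
clock: 4.4
eef_pos: [570.0, -118.7, 99.2]
tcp_rot: [3.14, 0.0, 1.606]
contact_force: [0.0, 1.5, 6.5]
opening: 0.342
grasp_force: 30.1
(np.float64(570.0243211874119), np.float64(-116.84181843973141))
 shift [1.8 0.1 2.2] rz 0.0 tool x,y at goal: [1.8 0.1] clock 4.4
```

```bash
python3 -m inch '[[0.002,0,0,0,0,0,1],[0,0.005,0,0,0,0,1],[0,0.005,0,0,0,0,1],[0,0.005,0,0,0,0,1]]'; python3 -m inch '[[0,0.005,0,0,0,0,1],[0,0.005,0,0,0,0,1],[0,0.005,0,0,0,0,1],[0,0.005,0,0,0,0,1],[0,0.005,0,0,0,0,1],[0,0.005,0,0,0,0,1],[0,0,0,0,0,0,1]]'; python3 -c "
from go import *
to(*w(TP,45,-95),97,.035+np.pi/2)"
```

```text
clock: 4.85
eef_pos: [584.8, -116.7, 99.2]
tcp_rot: [3.141, 0.0, 1.606]
contact_force: [-1.8, -1.2, 6.4]
opening: 0.348
grasp_force: 30.2
clock: 5.55
eef_pos: [614.2, -115.7, 99.2]
tcp_rot: [-3.141, 0.001, 1.606]
contact_force: [-4.8, -1.4, 8.8]
opening: 0.339
grasp_force: 30.6
 shift [0.4 0.8 2.2] rz 0.0 tool x,y at goal: [0.4 0.8] clock 5.5
```

```bash
python3 -m inch '[[0,0.001,0,0,0,0,1],[-0.007,0,0,0,0,0,1],[-0.007,0,0,0,0,0,1],[-0.007,0,0,0,0,0,1],[-0.007,0,0,0,0,0,1],[-0.007,0,0,0,0,0,1],[-0.006,0,0,0,0,0,1],[0,0,0,0,0,0,1]]'; python3 -c "
from go import *
to(*w(TP,45,-135),97,.035+np.pi/2)"
```

```text
clock: 6.35
eef_pos: [615.5, -155.8, 99.1]
tcp_rot: [-3.139, -0.002, 1.605]
contact_force: [-7.1, 4.7, 12.2]
opening: 0.343
grasp_force: 31.0
 shift [0.5 0.9 2.1] rz -0.0 tool x,y at goal: [0.5 0.9] clock 6.3
```

```bash
python3 -m inch '[[0,0,0,0,0,0,-1],[0,0,0,0,0,0,-1],[0,0,0,0,0,0,-1],[0,0,0,0,0,0,-1],[0,0,0,0,0,0,-1],[0,0,-0.04,0,0,0,-1],[0,0,-0.04,0,0,0,-1],[0,0,-0.03,0,0,0,-1]]'
cat >> h.py <<'E'
def boards(T):
    hsv=cv2.cvtColor(T["img"],cv2.COLOR_BGR2HSV); out={}
    for n,lo,hi in(("yellow",(20,140,120),(32,255,255)),("orange",(7,150,120),(18,255,255))):
        m=cv2.inRange(hsv,lo,hi); m[:,230:]=0 if not getattr(boards,"all",0) else m[:,230:]
        k,L,st,c=cv2.connectedComponentsWithStats(m)
        for i in range(1,k):
            if not 15<st[i,4]<150: continue
            b=back(T,c[i],16)[0]; u0=c[i].round().astype(int)
            w=cv2.inRange(hsv,(0,0,130),(180,75,255)); z=np.zeros_like(w); cv2.circle(z,tuple(u0.tolist()),21,255,-1)
            k2,L2,s2,c2=cv2.connectedComponentsWithStats(w&z); 
            if k2<2: continue
            ys,xs=np.nonzero(w&z); h=back(T,[xs.mean(),ys.mean()],31)[0]; d=b-h
            out[n]=(h[:2].round(1).tolist(),round(float(np.arctan2(d[1],d[0])),3),round(float(np.hypot(*d[:2])),1),int(len(xs)))
    return out
E
python3 - <<'E'
from h import *; from rig import eyes
T=eyes.grab_frame("top");cv2.imwrite("pics/t2.png",T["img"]);print(boards(T))
E
```

```text
clock: 7.15
eef_pos: [617.3, -156.4, 210.5]
tcp_rot: [3.14, 0.0, 1.606]
contact_force: [0.4, -0.3, -0.1]
opening: 1.003
grasp_force: 0.0
{'yellow': ([579.7, 399.4], -0.226, 36.5, 61), 'orange': ([440.5, 403.2], -0.291, 36.2, 67)}
```

View pics/t2.png

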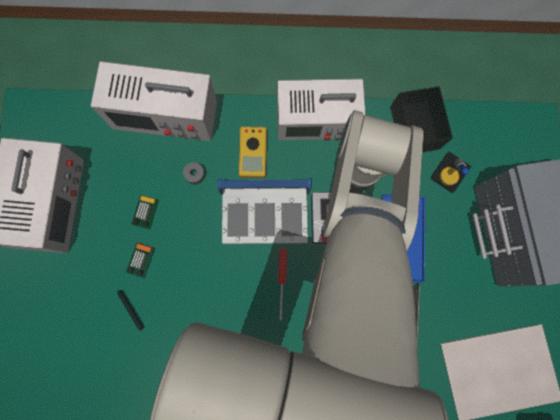

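Lever is in PARK: the bridge is home at row 184 and both boards are where they were. Now I'm going for the yellow board.

```bash
python3 -m inch '[[0,0,0,0,0,-8.4,-1],[0,0,0,0,0,-8.4,-1],[0,0,0,0,0,-8.4,-1],[0,0,0,0,0,-8.4,-1],[0,0,0,0,0,-8.4,-1],[0,0,0,0,0,-8.4,-1],[0,0,0,0,0,-8.4,-1],[0,0,0,0,0,-8.4,-1]]'; python3 -m inch '[[0,0,0,0,0,-8.1,-1],[0,0,0,0,0,0,-1]]'; python3 -c "
from go import *
to(579,399,130,-.222+np.pi)"
```

```text
clock: 8.0
eef_pos: [616.7, -156.3, 208.0]
tcp_rot: [-3.142, -0.0, 2.785]
contact_force: [-0.1, -0.8, 0.5]
opening: 1.002
grasp_force: 0.0
clock: 8.2
eef_pos: [616.7, -156.3, 208.0]
tcp_rot: [-3.142, -0.0, 2.922]
contact_force: [-0.1, -0.7, 0.3]
opening: 0.997
grasp_force: 0.0
 shift [157.6 533.8  78. ] rz 0.1 tool x,y at goal: [159.  533.4] clock 8.2
```

```bash
python3 -m inch '[[0.010,0.033,0,0,0,0,-1],[0.010,0.033,0,0,0,0,-1],[0.010,0.033,0,0,0,0,-1],[0.010,0.033,0,0,0,0,-1],[0.010,0.033,0,0,0,0,-1],[0.010,0.033,0,0,0,0,-1],[0.010,0.033,0,0,0,0,-1],[0.010,0.033,0,0,0,0,-1]]'; python3 -m inch '[[0.010,0.034,0.01,0,0,0,-1],[0.010,0.034,0.01,0,0,0,-1],[0.010,0.034,0.01,0,0,0,-1],[0.010,0.034,0.01,0,0,0,-1],[0.010,0.034,0.01,0,0,0,-1],[0.010,0.033,0.01,0,0,0,-1],[0.010,0.033,0.01,0,0,0,-1],[0.010,0.033,0.01,0,0,0,-1]]'
python3 - <<'E'
from go import *;from h import *; from rig import eyes
T=eyes.grab_frame("side");cv2.imwrite("pics/s3.png",T["img"])
to(579,399,27,-.222+np.pi)
E
```

```text
clock: 9.0
eef_pos: [596.5, 120.2, 208.2]
tcp_rot: [3.142, 0.0, 2.915]
contact_force: [0.8, 0.3, -1.1]
opening: 0.996
grasp_force: 0.0
clock: 9.8
eef_pos: [577.5, 400.3, 127.6]
tcp_rot: [-3.142, -0.0, 2.915]
contact_force: [0.7, -1.1, -0.9]
opening: 1.0
grasp_force: 0.0
 shift [-4.  -5.2 99.1] rz -0.1 tool x,y at goal: [-3.9 -5.2] clock 9.8
```

View pics/s3.png

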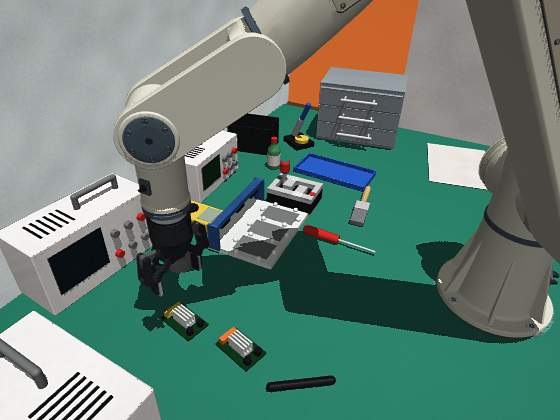

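The side picture shows the gripper at about (170,270), above the yellow board (183,318), which hasn't moved. Going down.

```bash
python3 -m inch '[[-0.004,-0.005,0.0,0,0,0,-1],[0,0,0.03,0,0,0,-1],[0,0,0.03,0,0,0,-1],[0,0,0.02,0,0,0,-1],[0,0,0.012,0,0,0,-1],[0,0,0.007,0,0,0,-1],[0,0,0,0,0,0,-1]]';  python3 -m inch '[[0,0,0,0,0,0,1],[0,0,0,0,0,0,1],[0,0,0,0,0,0,1],[0,0,0,0,0,0,1],[0,0,0,0,0,0,1],[0,0,0,0,0,0,1],[0,0,0,0,0,0,1]]' 50
```

```text
clock: 10.55
eef_pos: [580.6, 392.5, 29.0]
tcp_rot: [-3.141, -0.0, 2.919]
contact_force: [-0.5, -0.2, 0.1]
opening: 0.994
grasp_force: 0.0
clock: 11.25
eef_pos: [581.2, 393.6, 30.2]
tcp_rot: [3.14, 0.001, 2.92]
contact_force: [-0.8, 0.4, 6.2]
opening: 0.269
grasp_force: 51.3
```

```bash
python3 -m inch '[[0,0,-0.02,0,0,0,1],[0,0,-0.03,0,0,0,1],[0,0,-0.03,0,0,0,1],[0,0,-0.03,0,0,0,1],[0,0,-0.02,0,0,0,1],[0,0,0,0,0,0,1],[0,0,0,0,0,0,1]]'
python3 - <<'E'
from go import *;from h import *; from rig import eyes,r
for n in("side","top"):
  T=eyes.grab_frame(n);cv2.imwrite(f"pics/{n}4.png",T["img"])
print(r.sense()["contact_force"],r.sense()["eef_pos"],r.sense()["tcp_rot"])
to(*w(TP,3.3,150),150,.035+np.pi)
E
```

```text
clock: 11.95
eef_pos: [580.2, 392.8, 158.6]
tcp_rot: [-3.141, -0.0, 2.92]
contact_force: [-0.7, 0.2, -2.1]
opening: 0.269
grasp_force: 50.3
[-0.60157148  0.64408034 -2.24761688] [579.59537017 392.41188576 157.27156918] [-3.13941242e+00 -1.99744650e-03  2.92007073e+00]
 shift [ -43.6 -261.1    7.3] rz -14.7 tool x,y at goal: [  24.1 -263.6] clock 12.1
```

View pics/side4.png

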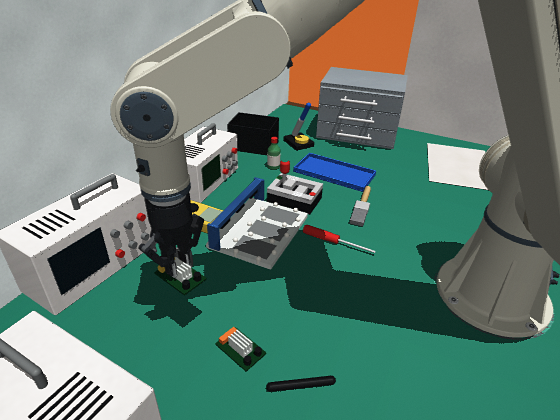

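The board hangs level in the jaws at about (180,275), with its near corner at (185,292). I'll check the grip offset and rotate to the bay's yaw.

```bash
python3 -m inch '[[0,0,0,0,0,-7.4,1],[0,0,0,0,0,-7.3,1],[0,0,0,0,0,0,1],[0,0,0,0,0,0,1]]'
python3 - <<'E'
from go import *;from h import *; from rig import eyes,r
s=cv2.imread("pics/side4.png")
S=eyes.grab_frame("side")
c=s[230:310,130:230]; cv2.imwrite("pics/c4.png",cv2.resize(c,(0,0),fx=7,fy=7,interpolation=cv2.INTER_CUBIC))
# predicted corners at offset 0 and grip height 30, in crop pixels
P=place([579.6,392.4,-.2216],[(45,28,130),(-45,28,127),(-45,-28,130)]); print(((proj(S,P)-[130,230]+.5)*7-.5).round())
P=place([579.6,392.4,-.2216],[(-10,0,130),(0,0,135)])
print(((proj(S,P)-[130,230]+.5)*7-.5).round())
to(*w(TP,3.3,150),150,.035+np.pi)
E
```

```text
clock: 12.45
eef_pos: [580.1, 392.7, 157.9]
tcp_rot: [-3.14, -0.002, -3.11]
contact_force: [0.4, 0.4, -2.6]
opening: 0.266
grasp_force: 50.3
[[160. 292.]
 [372. 454.]
 [527. 333.]]
[[366. 328.]
 [341. 299.]]
 shift [  23.8 -264.1    8.2] rz -0.2 tool x,y at goal: [  24.7 -264. ] clock 12.5
```

View pics/c4.png

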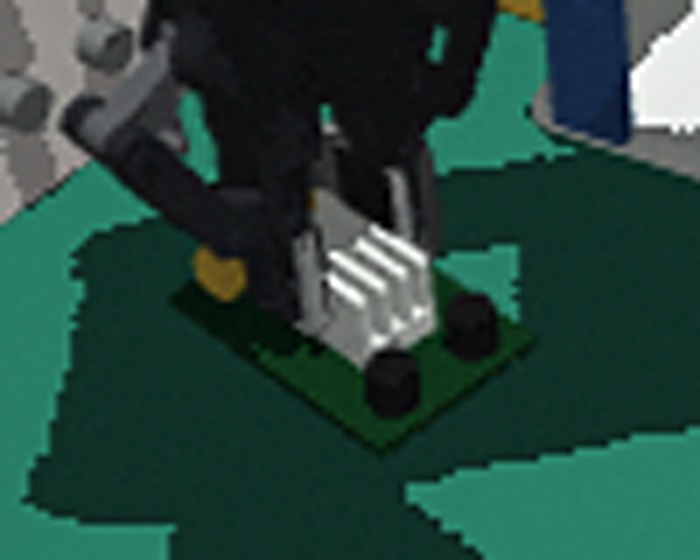

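Corners at (172,298), (381,455), (537,338) put the board about 2–3 mm behind the TCP along x, which agrees with the earlier estimate. Carrying it to bay 0.

```bash
python3 -m inch '[[0.003,-0.033,0.001,0,0,-0.2,1],[0.003,-0.033,0.001,0,0,0,1],[0.003,-0.033,0.001,0,0,0,1],[0.003,-0.033,0.001,0,0,0,1],[0.003,-0.033,0.001,0,0,0,1],[0.003,-0.033,0.001,0,0,0,1],[0.003,-0.033,0.001,0,0,0,1],[0.003,-0.033,0.001,0,0,0,1]]';python3 -m inch '[[0,0,0,0,0,0,1],[0,0,0,0,0,0,1],[0,0,0,0,0,0,1]]'; python3 -c "
from go import *
to(*w(TP,2.5,150),60,.035+np.pi)"
```

```text
clock: 13.3
eef_pos: [566.4, 127.0, 151.1]
tcp_rot: [-3.142, -0.0, -3.106]
contact_force: [0.0, 0.0, -1.5]
opening: 0.267
grasp_force: 50.3
clock: 13.6
eef_pos: [566.9, 129.1, 151.3]
tcp_rot: [3.141, 0.0, -3.104]
contact_force: [-0.2, 1.2, -1.3]
opening: 0.268
grasp_force: 50.3
 shift [ 3.  -0.9 91.3] rz 0.1 tool x,y at goal: [ 3.  -0.9] clock 13.6
```

```bash
python3 -m inch '[[0.003,-0.001,0.025,0,0,0,1],[0,0,0.03,0,0,0,1],[0,0,0.025,0,0,0,1],[0,0,0.010,0,0,0,1],[0,0,0,0,0,0,1],[0,0,0,0,0,0,1]]'; python3 -c "
from go import *
to(*w(TP,2.5,150),45,.035+np.pi)"
```

```text
clock: 14.2
eef_pos: [564.3, 127.9, 62.0]
tcp_rot: [3.141, 0.001, -3.103]
contact_force: [-0.1, 0.5, -1.7]
opening: 0.269
grasp_force: 50.3
 shift [ 0.3  0.2 17. ] rz 0.2 tool x,y at goal: [0.4 0.2] clock 14.2
```

```bash
python3 -m inch '[[0,0,0.006,0,0,0,1],[0,0,0.005,0,0,0,1],[0,0,0.003,0,0,0,1],[0,0,0.002,0,0,0,1],[0,0,0,0,0,0,1],[0,0,0,0,0,0,1]]'
```

```text
clock: 14.8
eef_pos: [563.7, 127.2, 45.3]
tcp_rot: [3.142, 0.0, -3.103]
contact_force: [0.1, 0.7, -2.0]
opening: 0.271
grasp_force: 50.3
```

```bash
python3 -m inch '[[0,0,0.0015,0,0,0,1],[0,0,0,0,0,0,1],[0,0,0,0,0,0,1]]'; python3 -m inch '[[0,0,0.0015,0,0,0,1],[0,0,0,0,0,0,1],[0,0,0,0,0,0,1]]'
```

```text
clock: 15.1
eef_pos: [564.0, 127.3, 44.2]
tcp_rot: [3.141, 0.001, -3.103]
contact_force: [-1.5, -0.4, 5.3]
opening: 0.264
grasp_force: 51.1
clock: 15.4
eef_pos: [564.0, 127.3, 44.2]
tcp_rot: [3.142, 0.001, -3.103]
contact_force: [-7.5, -1.8, 23.5]
opening: 0.265
grasp_force: 53.5
```

```bash
python3 -m inch '[[0,0,0,0,0,0,0.2],[0,0,0,0,0,0,0.2],[0,0,0,0,0,0,0.2],[0,0,-0.02,0,0,0,0.2],[0,0,-0.04,0,0,0,0.2],[0,0,-0.04,0,0,0,-1],[0,0,-0.04,0,0,0,-1],[0,0,0,0,0,0,-1]]'
python3 - <<'E'
from go import *;from h import *; from rig import eyes,r
T=eyes.grab_frame("top");print(boards(T))
S=eyes.grab_frame("side");cv2.imwrite("pics/c5.png",cv2.resize(S["img"][170:290,190:330],(0,0),fx=5,fy=5,interpolation=cv2.INTER_CUBIC))
to(440,403,130,-.275+np.pi)
E
```

```text
clock: 16.2
eef_pos: [566.8, 128.0, 187.6]
tcp_rot: [3.14, 0.009, -3.103]
contact_force: [0.1, -0.0, 0.4]
opening: 0.894
grasp_force: 0.0
{'orange': ([440.2, 403.0], -0.285, 36.4, 81)}
 shift [113.5 280.2  53. ] rz 18.0 tool x,y at goal: [194.4 231.6] clock 16.3
```

View pics/c5.png

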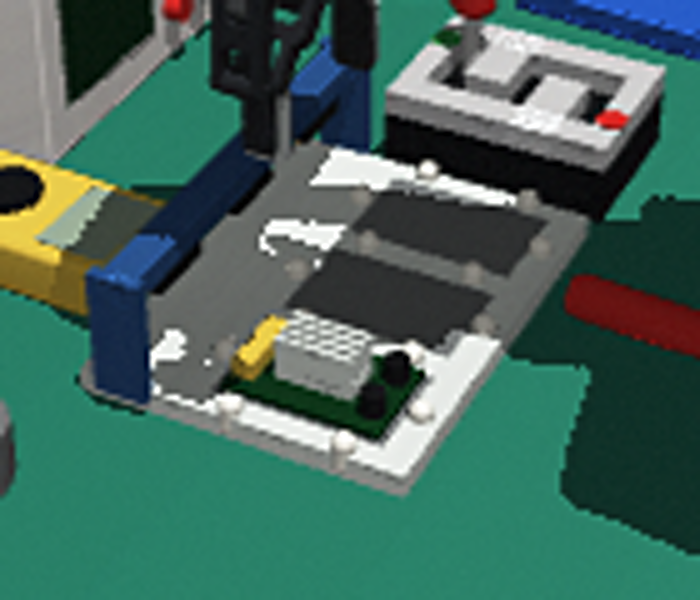

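The yellow board lies flat in bay 0 between its stops (crop about (330,370)). Now the orange one.

```bash
python3 -m inch '[[0,0,0,0,0,6,-1],[0,0,0,0,0,6,-1],[0,0,0,0,0,6,-1],[0.024,0.029,0,0,0,0,-1],[0.024,0.029,0,0,0,0,-1],[0.024,0.029,0,0,0,0,-1],[0.024,0.029,0,0,0,0,-1],[0.024,0.029,0,0,0,0,-1]]'; python3 -m inch '[[0.024,0.029,0.02,0,0,0,-1],[0.024,0.029,0.02,0,0,0,-1],[0.024,0.029,0.015,0,0,0,-1],[0,0,0,0,0,0,-1],[0,0,0,0,0,0,-1],[0,0,0,0,0,0,-1]]'; python3 -c "
from go import *
to(440,402.5,30,-.275+np.pi)"
```

```text
clock: 17.1
eef_pos: [486.0, 300.1, 180.3]
tcp_rot: [-3.139, -0.002, 2.866]
contact_force: [1.1, 0.3, -0.1]
opening: 1.001
grasp_force: 0.0
clock: 17.7
eef_pos: [442.1, 401.7, 126.6]
tcp_rot: [-3.14, -0.0, 2.866]
contact_force: [0.0, -0.9, -0.5]
opening: 1.001
grasp_force: 0.0
 shift [ 2.2  0.2 96.6] rz -0.1 tool x,y at goal: [2.2 0.2] clock 17.7
```

```bash
python3 -m inch '[[0.002,0,0.02,0,0,0,-1],[0,0,0.03,0,0,0,-1],[0,0,0.02,0,0,0,-1],[0,0,0.016,0,0,0,-1],[0,0,0.010,0,0,0,-1],[0,0,0,0,0,0,-1],[0,0,0,0,0,0,-1]]'; python3 -c "
from go import *
to(440,402.5,30,-.275+np.pi)"; python3 -m inch '[[0,0,0,0,0,0,1],[0,0,0,0,0,0,1],[0,0,0,0,0,0,1],[0,0,0,0,0,0,1],[0,0,0,0,0,0,1],[0,0,0,0,0,0,1]]' 50;  python3 -m inch '[[0,0,-0.02,0,0,0,1],[0,0,-0.03,0,0,0,1],[0,0,-0.03,0,0,0,1],[0,0,-0.03,0,0,0,1],[0,0,-0.02,0,0,0,1],[0,0,0,0,0,0,1],[0,0,0,0,0,0,1],[0,0,0,0,0,0,1]]'; python3 -c "
from go import *
to(*w(TP,0,-6),150,.035+np.pi)"
```

```text
clock: 18.4
eef_pos: [440.7, 403.4, 31.8]
tcp_rot: [3.141, 0.0, 2.866]
contact_force: [-0.1, -0.1, 1.0]
opening: 0.996
grasp_force: 0.0
 shift [ 0.4 -1.   1.8] rz -0.1 tool x,y at goal: [ 0.4 -1. ] clock 18.4
clock: 19.0
eef_pos: [440.4, 403.6, 31.8]
tcp_rot: [3.141, 0.0, 2.866]
contact_force: [-0.9, 0.4, 6.3]
opening: 0.27
grasp_force: 51.0
clock: 19.8
eef_pos: [439.3, 402.5, 159.6]
tcp_rot: [-3.139, -0.001, 2.866]
contact_force: [-0.2, 0.2, -2.4]
opening: 0.265
grasp_force: 50.0
 shift [-239.9 -379.5    9.6] rz -17.8 tool x,y at goal: [-112.4 -434.6] clock 19.8
```

```bash
python3 -m inch '[[0,0,0,0,0,-6,1],[0,0,0,0,0,-6,1],[0,0,0,0,0,-5.8,1],[-0.007,-0.029,0,0,0,0,1],[-0.007,-0.029,0,0,0,0,1],[-0.007,-0.029,0,0,0,0,1],[-0.007,-0.029,0,0,0,0,1],[-0.007,-0.029,0,0,0,0,1]]'; python3 -m inch '[[-0.008,-0.029,0,0,0,0,1],[-0.008,-0.029,0,0,0,0,1],[-0.008,-0.029,0,0,0,0,1],[-0.008,-0.029,0,0,0,0,1],[-0.008,-0.029,0,0,0,0,1],[-0.008,-0.029,0,0,0,0,1],[-0.008,-0.029,0,0,0,0,1],[-0.008,-0.029,0,0,0,0,1]]'; python3 -m inch '[[-0.007,-0.029,0,0,0,0,1],[-0.007,-0.029,0,0,0,0,1],[0,0,0,0,0,0,1],[0,0,0,0,0,0,1],[0,0,0,0,0,0,1]]'; python3 -c "
from go import *
to(*w(TP,0,-6),62,.035+np.pi)"
```

```text
clock: 20.6
eef_pos: [479.6, 258.0, 159.7]
tcp_rot: [-3.14, -0.002, -3.106]
contact_force: [-0.1, -0.6, -2.3]
opening: 0.269
grasp_force: 50.0
clock: 21.4
eef_pos: [551.6, 28.7, 159.7]
tcp_rot: [-3.142, -0.003, -3.107]
contact_force: [0.3, -0.4, -0.9]
opening: 0.267
grasp_force: 50.0
clock: 21.9
eef_pos: [567.5, -26.9, 160.3]
tcp_rot: [3.141, -0.002, -3.106]
contact_force: [0.1, 0.1, -2.1]
opening: 0.264
grasp_force: 50.1
 shift [ 0.6 -1.  98.3] rz 0.0 tool x,y at goal: [ 0.6 -1. ] clock 21.9
```

```bash
python3 -m inch '[[0.0005,-0.001,0.03,0,0,0,1],[0,0,0.03,0,0,0,1],[0,0,0.028,0,0,0,1],[0,0,0.009,0,0,0,1],[0,0,0.004,0,0,0,1],[0,0,0.001,0,0,0,1],[0,0,0,0,0,0,1],[0,0,0,0,0,0,1]]'; python3 -m inch '[[0,0,0.001,0,0,0,1],[0,0,0.001,0,0,0,1],[0,0,0,0,0,0,1],[0,0,0,0,0,0,1]]'; python3 -c "
from go import *
to(*w(TP,0,-6),45,.035+np.pi)"
```

```text
clock: 22.7
eef_pos: [568.6, -28.5, 60.4]
tcp_rot: [-3.141, 0.002, -3.107]
contact_force: [-0.6, 0.0, -2.4]
opening: 0.266
grasp_force: 50.0
clock: 23.1
eef_pos: [567.8, -28.5, 57.3]
tcp_rot: [3.142, -0.0, -3.107]
contact_force: [0.5, 0.1, -2.1]
opening: 0.268
grasp_force: 50.0
 shift [ 0.9  0.7 12.3] rz -0.0 tool x,y at goal: [0.9 0.7] clock 23.1
```

```bash
python3 -m inch '[[0.001,0.0005,0.004,0,0,0,1],[0,0,0.003,0,0,0,1],[0,0,0.002,0,0,0,1],[0,0,0.001,0,0,0,1],[0,0,0,0,0,0,1],[0,0,0,0,0,0,1]]'; python3 -m inch '[[0,0,0.0015,0,0,0,1],[0,0,0,0,0,0,1],[0,0,0,0,0,0,1]]'
```

```text
clock: 23.7
eef_pos: [566.9, -28.1, 47.3]
tcp_rot: [3.142, 0.0, -3.107]
contact_force: [0.4, -0.5, -2.4]
opening: 0.266
grasp_force: 50.1
clock: 24.0
eef_pos: [566.9, -28.1, 45.8]
tcp_rot: [3.142, 0.0, -3.107]
contact_force: [0.0, -0.3, -1.7]
opening: 0.263
grasp_force: 50.2
```

Touching at about 45.8 as expected; release.

```bash
python3 -m inch '[[0,0,0.0007,0,0,0,1],[0,0,0,0,0,0,1],[0,0,0,0,0,0,0.2],[0,0,0,0,0,0,0.2],[0,0,0,0,0,0,0.2],[0,0,-0.02,0,0,0,0.2],[0,0,-0.04,0,0,0,0.2],[0,0,-0.04,0,0,0,-1]]';  python3 -m inch '[[0,0,-0.05,0,0,0,-1],[0,0,0,0,0,7.5,-1],[0,0,0,0,0,7.5,-1],[0,0,0,0,0,7.5,-1],[0,0,0,0,0,7.5,-1],[0,0,0,0,0,7.5,-1],[0,0,0,0,0,7.5,-1]]'; python3 -m inch '[[0,0,0,0,0,7.5,-1],[0,0,0,0,0,7.5,-1],[0,0,0,0,0,7.5,-1],[0,0,0,0,0,7.5,-1],[0,0,0,0,0,7.5,-1],[0,0,0,0,0,7.5,-1]]';python3 - <<'E'
from go import *;from h import *; from rig import eyes,r
S=eyes.grab_frame("side");cv2.imwrite("pics/c6.png",cv2.resize(S["img"][160:280,190:330],(0,0),fx=5,fy=5,interpolation=cv2.INTER_CUBIC))
to(*w(TP,45,-135),200,.035+np.pi/2)
E
```

```text
clock: 24.8
eef_pos: [566.1, -28.0, 145.5]
tcp_rot: [3.141, -0.002, -3.107]
contact_force: [0.6, -0.0, 0.4]
opening: 0.552
grasp_force: 0.0
clock: 25.5
eef_pos: [566.8, -28.0, 195.0]
tcp_rot: [-3.142, -0.0, 2.386]
contact_force: [-0.2, 0.3, -0.0]
opening: 1.0
grasp_force: 0.0
clock: 26.1
eef_pos: [566.8, -28.0, 195.0]
tcp_rot: [-3.141, -0.0, 1.6]
contact_force: [0.4, 0.8, 0.5]
opening: 0.998
grasp_force: 0.0
 shift [-128.2   46.9   -5. ] rz -0.8 tool x,y at goal: [-128.8   45.2] clock 26.1
```

View pics/c6.png

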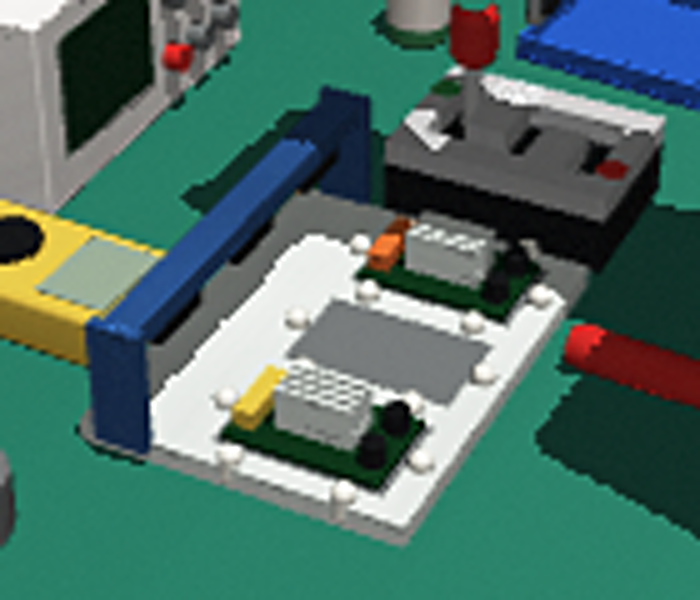

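Both boards are flat in their bays (crop (440,260) and (320,420)), and the lever is at PARK (470,90). Taking the knob again.

```bash
python3 -m inch '[[-0.032,0.012,0,0,0,-0.4,-1],[-0.032,0.011,0,0,0,-0.4,-1],[-0.032,0.011,0,0,0,0,-1],[-0.032,0.011,0,0,0,0,-1],[0,0,0.02,0,0,0,-1],[0,0,0,0,0,0,-1],[0,0,0,0,0,0,-1]]';  python3 -c "
from go import *
to(615.5,-155.8,97,.035+np.pi/2)"
```

```text
clock: 26.85
eef_pos: [616.8, -153.6, 174.7]
tcp_rot: [-3.14, -0.001, 1.621]
contact_force: [0.2, 0.8, -0.1]
opening: 1.005
grasp_force: 0.0
 shift [-2.1 -1.4 77.7] rz 0.9 tool x,y at goal: [-2.1 -1.3] clock 26.9
```

```bash
python3 -m inch '[[-0.002,-0.0014,0.02,0,0,0.9,-1],[0,0,0.03,0,0,0,-1],[0,0,0.02,0,0,0,-1],[0,0,0.008,0,0,0,-1],[0,0,0,0,0,0,-1],[0,0,0,0,0,0,-1]]';python3 -c "
from go import *
to(615.5,-155.8,97,.035+np.pi/2)";python3 -m inch '[[0,0,0,0,0,0,1],[0,0,0,0,0,0,1],[0,0,0,0,0,0,1],[0,0,0,0,0,0,1],[0,0,0,0,0,0,1],[0,0,0,0,0,0,1],[0,0,0,0,0,0,1]]' 30; python3 -c "
from go import *
to(*w(TP,45,-95),97,.035+np.pi/2)
to(*w(TP,45,-135),97,.035+np.pi/2)"
```

```text
clock: 27.45
eef_pos: [616.8, -155.9, 98.3]
tcp_rot: [3.14, 0.0, 1.605]
contact_force: [-0.4, 0.1, -0.2]
opening: 1.001
grasp_force: 0.0
 shift [ 0.1 -1.3  1.3] rz -0.1 tool x,y at goal: [ 0.1 -1.3] clock 27.4
clock: 28.15
eef_pos: [615.5, -156.1, 97.7]
tcp_rot: [-3.14, -0.0, 1.604]
contact_force: [-4.8, 0.3, 6.8]
opening: 0.342
grasp_force: 29.3
 shift [40.9  0.9  0.7] rz -0.1 tool x,y at goal: [40.9  1. ] clock 28.1
 shift [0.9 1.  0.7] rz -0.1 tool x,y at goal: [0.9 1. ] clock 28.1
```

```bash
python3 -m inch '[[0.007,0,0,0,0,0,1],[0.007,0,0,0,0,0,1],[0.007,0,0,0,0,0,1],[0.007,0,0,0,0,0,1],[0.007,0,0,0,0,0,1],[0.006,0,0,0,0,0,1],[0,0,0,0,0,0,1]]';python3 -c "
from go import *
to(*w(TP,45,-95),97,.035+np.pi/2)
to(*w(TP,0,-95),97,.035+np.pi/2)"
```

```text
clock: 28.85
eef_pos: [614.2, -116.0, 97.7]
tcp_rot: [-3.141, 0.002, 1.605]
contact_force: [-4.2, -5.7, 6.0]
opening: 0.344
grasp_force: 29.6
 shift [0.7 0.8 0.7] rz -0.0 tool x,y at goal: [0.7 0.8] clock 28.9
 shift [  0.7 -44.2   0.7] rz -0.0 tool x,y at goal: [  0.7 -44.2] clock 28.9
```

```bash
python3 -m inch '[[0.0005,-0.007,0,0,0,0,1],[0,-0.007,0,0,0,0,1],[0,-0.007,0,0,0,0,1],[0,-0.007,0,0,0,0,1],[0,-0.007,0,0,0,0,1],[0,-0.007,0,0,0,0,1],[0,-0.002,0,0,0,0,1],[0,0,0,0,0,0,1]]';python3 -c "
from go import *
to(*w(TP,0,-95),97,.035+np.pi/2)
to(*w(TP,0,-135),97,.035+np.pi/2)"
```

```text
clock: 29.65
eef_pos: [570.9, -117.3, 97.8]
tcp_rot: [3.141, 0.002, 1.604]
contact_force: [-1.1, -6.5, 3.7]
opening: 0.343
grasp_force: 30.8
 shift [ 0.5 -0.9  0.8] rz -0.1 tool x,y at goal: [ 0.5 -0.9] clock 29.6
 shift [-39.5  -0.8   0.8] rz -0.1 tool x,y at goal: [-39.5  -0.9] clock 29.6
```

```bash
python3 -m inch '[[0,-0.0007,0,0,0,0,1],[-0.007,0,0,0,0,0,1],[-0.007,0,0,0,0,0,1],[-0.007,0,0,0,0,0,1],[-0.007,0,0,0,0,0,1],[-0.007,0,0,0,0,0,1],[-0.005,0,0,0,0,0,1],[0,0,0,0,0,0,1]]';python3 -c "
from go import *
to(*w(TP,0,-135),97,.035+np.pi/2)
to(*w(TP,-45,-135),97,.035+np.pi/2)"
```

```text
clock: 30.45
eef_pos: [571.9, -157.2, 97.7]
tcp_rot: [3.14, 0.001, 1.604]
contact_force: [0.4, -2.2, 5.8]
opening: 0.345
grasp_force: 31.1
 shift [ 0.4 -0.5  0.7] rz -0.1 tool x,y at goal: [ 0.4 -0.5] clock 30.4
 shift [  0.3 -45.5   0.7] rz -0.1 tool x,y at goal: [  0.4 -45.5] clock 30.4
```

```bash
cat > blk.py <<'E'
from h import *; from rig import eyes
# side-view block centroids -> board block world positions at given underside height
def blk(z0,box):
    S=eyes.grab_frame("side"); hsv=cv2.cvtColor(S["img"],cv2.COLOR_BGR2HSV); o={}
    for n,lo,hi in(("yellow",(20,140,70),(32,255,255)),("orange",(7,150,70),(18,255,255))):
        m=cv2.inRange(hsv,lo,hi); k=np.zeros_like(m);k[box[1]:box[3],box[0]:box[2]]=1;m*=k
        _,L,st,c=cv2.connectedComponentsWithStats(m); 
        if len(st)>1:
            i=1+st[1:,4].argmax(); o[n]=(st[i,4],c[i].round(1),back(S,c[i],z0+12)[0].round(1)[:2])
    return o,S
E
python3 - <<'E'
from blk import *
o,S=blk(14,(225,195,275,250)); print(o)
c6=cv2.resize(cv2.imread("pics/c6.png"),(140,120),interpolation=cv2.INTER_AREA)
hsv=cv2.cvtColor(c6,cv2.COLOR_BGR2HSV)
for lo,hi in(((20,140,70),(32,255,255)),((7,150,70),(18,255,255))):
    m=cv2.inRange(hsv,lo,hi);m[:,:35]=0; m[:35]=0; ys,xs=np.nonzero(m);print(len(xs),xs.mean()+190,ys.mean()+160)
E
```

```text
{'yellow': (np.int32(69), array([240.9, 239.6]), array([593.9, 134.4])), 'orange': (np.int32(51), array([267.4, 208.7]), array([598.5, -20.5]))}
62 241.03225806451613 239.70967741935482
49 267.38775510204084 208.79591836734693
```

Boards are unmoved. Next leg to the last row.

```bash
python3 -m inch '[[0.0003,-0.007,0,0,0,0,1],[0,-0.007,0,0,0,0,1],[0,-0.007,0,0,0,0,1],[0,-0.007,0,0,0,0,1],[0,-0.007,0,0,0,0,1],[0,-0.007,0,0,0,0,1],[0,-0.0035,0,0,0,0,1],[0,0,0,0,0,0,1]]';python3 -c "
from go import *
to(*w(TP,-45,-135),97,.035+np.pi/2)
to(*w(TP,-45,-95),97,.035+np.pi/2)"
```

```text
clock: 31.3
eef_pos: [525.4, -157.7, 97.7]
tcp_rot: [3.141, 0.0, 1.604]
contact_force: [-1.1, -1.0, 8.2]
opening: 0.342
grasp_force: 31.3
 shift [-0.7  1.   0.7] rz -0.1 tool x,y at goal: [-0.7  1. ] clock 31.3
 shift [39.3  1.   0.7] rz -0.1 tool x,y at goal: [39.3  1. ] clock 31.3
```

```bash
python3 -m inch '[[0.007,0.0005,0,0,0,0,1],[0.007,0.0005,0,0,0,0,1],[0.007,0,0,0,0,0,1],[0.007,0,0,0,0,0,1],[0.007,0,0,0,0,0,1],[0.005,0,0,0,0,0,1],[0,0,0,0,0,0,1],[0,0,0,0,0,0,1]]';python3 - <<'E'
from go import *;from h import *; from rig import eyes,r
to(*w(TP,-45,-95),97,.035+np.pi/2)
S=eyes.grab_frame("side");cv2.imwrite("pics/c7.png",cv2.resize(S["img"][160:280,190:330],(0,0),fx=5,fy=5,interpolation=cv2.INTER_CUBIC))
E
```

```text
clock: 32.1
eef_pos: [525.6, -118.7, 97.7]
tcp_rot: [3.141, 0.002, 1.605]
contact_force: [-0.8, -8.5, 6.7]
opening: 0.342
grasp_force: 31.1
 shift [ 0.3 -0.6  0.7] rz -0.1 tool x,y at goal: [ 0.3 -0.6] clock 32.1
```

View pics/c7.png

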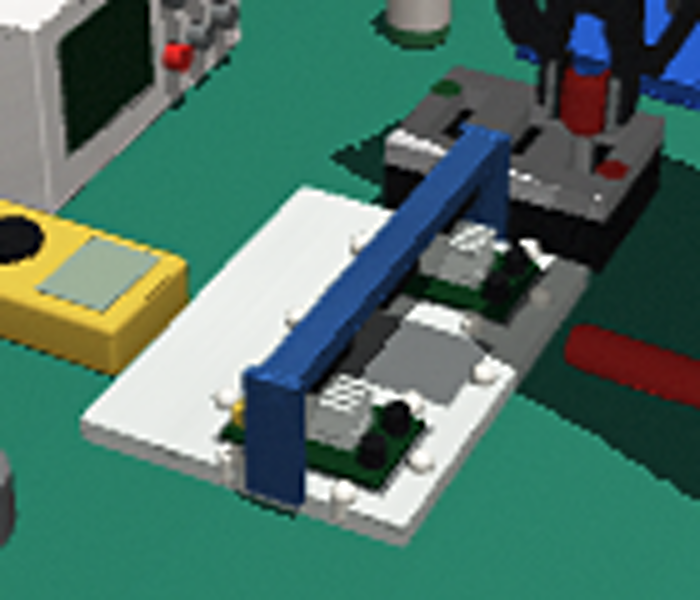

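The bridge is over the boards (crop (380,270)), both are still in their bays, and the lever is at the red dot. Holding for about 3.2 s.

```bash
python3 -m inch '[[0.0005,0,0,0,0,0,1],[0,0,0,0,0,0,1],[0,0,0,0,0,0,1],[0,0,0,0,0,0,1],[0,0,0,0,0,0,1],[0,0,0,0,0,0,1],[0,0,0,0,0,0,1],[0,0,0,0,0,0,1]]' >/dev/null; python3 -m inch '[[0,0,0,0,0,0,1],[0,0,0,0,0,0,1],[0,0,0,0,0,0,1],[0,0,0,0,0,0,1],[0,0,0,0,0,0,1],[0,0,0,0,0,0,1],[0,0,0,0,0,0,1],[0,0,0,0,0,0,1]]'>/dev/null;python3 -m inch '[[0,0,0,0,0,0,1],[0,0,0,0,0,0,1],[0,0,0,0,0,0,1],[0,0,0,0,0,0,1],[0,0,0,0,0,0,1],[0,0,0,0,0,0,1],[0,0,0,0,0,0,1],[0,0,0,0,0,0,1]]'>/dev/null; python3 -m inch '[[0,0,0,0,0,0,1],[0,0,0,0,0,0,1],[0,0,0,0,0,0,1],[0,0,0,0,0,0,1],[0,0,0,0,0,0,1],[0,0,0,0,0,0,1],[0,0,0,0,0,0,1],[0,0,0,0,0,0,1]]'; python3 -c "
from go import *
to(*w(TP,-45,-135),97,.035+np.pi/2)"
python3 - <<'E'
from go import *;from h import *; from rig import eyes,r
S=eyes.grab_frame("side")["img"][160:280,190:330]; o=cv2.resize(cv2.imread("pics/c7.png"),(140,120),interpolation=cv2.INTER_AREA)
d=np.abs(S.astype(int)-o).max(2); print("changed px",(d>60).sum(), np.argwhere(d>60).mean(0) if (d>60).any() else "")
E
```

```text
clock: 35.35
eef_pos: [525.6, -118.6, 97.7]
tcp_rot: [3.141, 0.003, 1.605]
contact_force: [-0.4, -11.3, 6.6]
opening: 0.342
grasp_force: 31.1
 shift [-39.8  -0.5   0.7] rz -0.1 tool x,y at goal: [-39.8  -0.6] clock 35.4
changed px 3 [52.         94.33333333]
```

```bash
python3 -m inch '[[-0.007,-0.0005,0,0,0,0,1],[-0.007,0,0,0,0,0,1],[-0.007,0,0,0,0,0,1],[-0.007,0,0,0,0,0,1],[-0.007,0,0,0,0,0,1],[-0.005,0,0,0,0,0,1],[0,0,0,0,0,0,1]]';python3 -c "
from go import *
to(*w(TP,-45,-135),97,.035+np.pi/2)
to(*w(TP,0,-135),97,.035+np.pi/2)"
```

```text
clock: 36.1
eef_pos: [526.4, -157.6, 97.7]
tcp_rot: [3.141, 0.0, 1.604]
contact_force: [-0.4, -1.3, 6.9]
opening: 0.342
grasp_force: 31.3
 shift [-0.8  0.   0.7] rz -0.1 tool x,y at goal: [-0.8  0. ] clock 36.1
 shift [-0.7 45.   0.7] rz -0.1 tool x,y at goal: [-0.8 45. ] clock 36.1
```

```bash
python3 -m inch '[[-0.0008,0.007,0,0,0,0,1],[0,0.007,0,0,0,0,1],[0,0.007,0,0,0,0,1],[0,0.007,0,0,0,0,1],[0,0.007,0,0,0,0,1],[0,0.007,0,0,0,0,1],[0,0.003,0,0,0,0,1],[0,0,0,0,0,0,1]]';python3 -c "
from go import *
to(*w(TP,0,-135),97,.035+np.pi/2)
to(*w(TP,0,-95),97,.035+np.pi/2)"
```

```text
clock: 36.9
eef_pos: [571.8, -156.4, 97.7]
tcp_rot: [3.141, 0.0, 1.604]
contact_force: [1.2, -0.6, 6.4]
opening: 0.341
grasp_force: 31.2
 shift [-0.4 -0.4  0.7] rz -0.1 tool x,y at goal: [-0.4 -0.4] clock 36.9
 shift [39.6 -0.5  0.7] rz -0.1 tool x,y at goal: [39.6 -0.4] clock 36.9
```

```bash
python3 -m inch '[[0.007,-0.0005,0,0,0,0,1],[0.007,0,0,0,0,0,1],[0.007,0,0,0,0,0,1],[0.007,0,0,0,0,0,1],[0.007,0,0,0,0,0,1],[0.005,0,0,0,0,0,1],[0,0,0,0,0,0,1]]';python3 -c "
from go import *
to(*w(TP,0,-95),97,.035+np.pi/2)
to(*w(TP,45,-95),97,.035+np.pi/2)"
```

```text
clock: 37.6
eef_pos: [569.9, -117.4, 97.7]
tcp_rot: [3.14, 0.002, 1.605]
contact_force: [0.9, -8.3, 4.9]
opening: 0.346
grasp_force: 31.0
 shift [0.5 0.1 0.7] rz -0.0 tool x,y at goal: [0.5 0.1] clock 37.6
 shift [ 0.5 45.1  0.7] rz -0.0 tool x,y at goal: [ 0.5 45.1] clock 37.6
```

```bash
python3 -m inch '[[0.0005,0.007,0,0,0,0,1],[0,0.007,0,0,0,0,1],[0,0.007,0,0,0,0,1],[0,0.007,0,0,0,0,1],[0,0.007,0,0,0,0,1],[0,0.007,0,0,0,0,1],[0,0.003,0,0,0,0,1],[0,0,0,0,0,0,1]]';python3 -c "
from go import *
to(*w(TP,45,-95),97,.035+np.pi/2)
to(*w(TP,45,-135),97,.035+np.pi/2)"
```

```text
clock: 38.4
eef_pos: [614.2, -115.9, 97.7]
tcp_rot: [-3.141, 0.002, 1.605]
contact_force: [-1.7, -9.1, 9.2]
opening: 0.345
grasp_force: 31.3
 shift [0.7 0.8 0.7] rz -0.1 tool x,y at goal: [0.7 0.8] clock 38.4
 shift [-39.3   0.9   0.7] rz -0.1 tool x,y at goal: [-39.3   0.8] clock 38.4
```

```bash
python3 -m inch '[[-0.007,0.0008,0,0,0,0,1],[-0.007,0,0,0,0,0,1],[-0.007,0,0,0,0,0,1],[-0.007,0,0,0,0,0,1],[-0.007,0,0,0,0,0,1],[-0.005,0,0,0,0,0,1],[0,0,0,0,0,0,1],[0,0,0,0,0,0,1]]';python3 -c "
from go import *
to(*w(TP,45,-135),97,.035+np.pi/2)"; python3 -m inch '[[0,0,0,0,0,0,-1],[0,0,0,0,0,0,-1],[0,0,0,0,0,0,-1],[0,0,0,0,0,0,-1],[0,0,0,0,0,0,-1],[0,0,-0.04,0,0,0,-1],[0,0,-0.04,0,0,0,-1],[0,0,-0.03,0,0,0,-1]]'
python3 - <<'E'
from blk import *
o,S=blk(14,(225,195,275,250)); print(o)
boards.all=1; T=eyes.grab_frame("top"); print(boards(T))
cv2.imwrite("pics/s8.png",S["img"])
E
```

```text
clock: 39.2
eef_pos: [615.4, -154.7, 97.7]
tcp_rot: [-3.14, 0.0, 1.604]
contact_force: [-4.3, -1.6, 11.5]
opening: 0.342
grasp_force: 31.6
 shift [-0.6  0.9  0.7] rz -0.1 tool x,y at goal: [-0.6  0.9] clock 39.2
clock: 40.0
eef_pos: [617.1, -154.1, 209.2]
tcp_rot: [3.14, 0.0, 1.604]
contact_force: [1.1, 0.0, 0.9]
opening: 1.002
grasp_force: 0.0
{'yellow': (np.int32(64), array([241.1, 239.6]), array([593.4, 134.3])), 'orange': (np.int32(50), array([267.3, 208.8]), array([598.4, -19.9]))}
{'yellow': ([603.6, 124.3], 2.226, 5.8, 871), 'orange': ([607.9, -21.6], -2.066, 6.7, 860)}
```

View pics/s8.png

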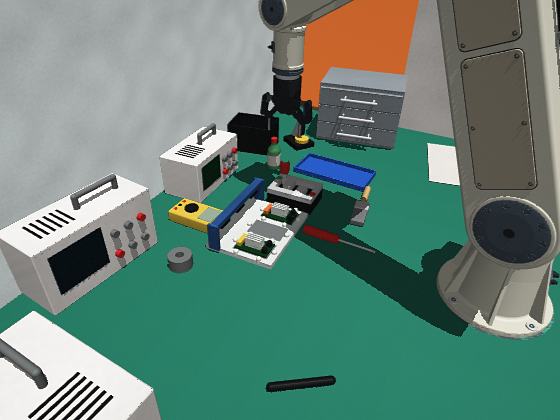

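Lever is back at PARK, the bridge is home, and both boards are still in their bays. Now fetching the orange board with a partial opening, because the housing is close to bay 2.

```bash
python3 -m inch '[[0,0,0,0,0,-8,-0.2],[0,0,0,0,0,-8,-0.2],[0,0,0,0,0,-8,-0.2],[0,0,0,0,0,-8,-0.2],[0,0,0,0,0,-8,-0.2],[0,0,0,0,0,-8,-0.2],[0,0,0,0,0,-8,-0.2],[0,0,0,0,0,-8,-0.2]]';python3 -m inch '[[0,0,0,0,0,-8,-0.2],[0,0,0,0,0,-8,-0.2],[0,0,0,0,0,-8,-0.2],[0,0,0,0,0,-2,-0.2],[0,0,0,0,0,0,-0.2]]'; python3 -c "
from go import *
to(567,-28,46,.035+np.pi)"
```

```text
clock: 40.9
eef_pos: [616.1, -153.9, 205.9]
tcp_rot: [-3.141, -0.001, 2.727]
contact_force: [0.7, -0.4, -0.5]
opening: 0.602
grasp_force: 0.0
clock: 41.4
eef_pos: [616.2, -153.9, 206.0]
tcp_rot: [3.141, -0.001, -3.108]
contact_force: [0.1, -0.3, -1.2]
opening: 0.597
grasp_force: 0.0
 shift [ 44.9 127.4 160. ] rz -0.1 tool x,y at goal: [ 44.7 127.5] clock 41.4
```

```bash
python3 -m inch '[[0.011,0.032,0,0,0,0,-0.2],[0.011,0.032,0,0,0,0,-0.2],[0.011,0.032,0,0,0,0,-0.2],[0.011,0.031,0,0,0,0,-0.2],[0,0,0.04,0,0,0,-0.2],[0,0,0.04,0,0,0,-0.2],[0,0,0,0,0,0,-0.2],[0,0,0,0,0,0,-0.2]]'; python3 -c "
from go import *
to(567,-28,46,.035+np.pi)"
```

```text
clock: 42.2
eef_pos: [568.0, -28.5, 126.9]
tcp_rot: [3.141, -0.002, -3.109]
contact_force: [-0.3, 0.2, 0.2]
opening: 0.6
grasp_force: 0.0
 shift [ 1.   0.6 80.9] rz -0.1 tool x,y at goal: [1.  0.6] clock 42.2
```

```bash
python3 -m inch '[[0.001,0.0005,0.03,0,0,0,-0.2],[0,0,0.025,0,0,0,-0.2],[0,0,0.015,0,0,0,-0.2],[0,0,0.010,0,0,0,-0.2],[0,0,0,0,0,0,-0.2],[0,0,0,0,0,0,-0.2]]'; python3 -m inch '[[0,0,0,0,0,0,1],[0,0,0,0,0,0,1],[0,0,0,0,0,0,1],[0,0,0,0,0,0,1],[0,0,0,0,0,0,1]]' 50;  python3 -m inch '[[0,0,-0.01,0,0,0,1],[0,0,-0.02,0,0,0,1],[0,0,-0.03,0,0,0,1],[0,0,-0.03,0,0,0,1],[0,0,-0.03,0,0,0,1],[0,0,-0.03,0,0,0,1],[0,0,0,0,0,0,1]]'; python3 -c "
from go import *
to(*w(RP,-50,0),150,RP[2]+np.pi/2)"
```

```text
clock: 42.8
eef_pos: [568.1, -28.2, 48.0]
tcp_rot: [-3.142, 0.001, -3.109]
contact_force: [0.5, 0.1, -0.5]
opening: 0.598
grasp_force: 0.0
clock: 43.3
eef_pos: [568.1, -28.1, 48.2]
tcp_rot: [-3.142, 0.002, -3.108]
contact_force: [-0.6, 0.6, 6.1]
opening: 0.264
grasp_force: 49.9
clock: 44.0
eef_pos: [569.7, -28.2, 201.8]
tcp_rot: [-3.141, 0.007, -3.108]
contact_force: [0.4, -0.6, -2.0]
opening: 0.265
grasp_force: 49.4
 shift [ 110.5 -317.    51.8] rz 94.5 tool x,y at goal: [-324.7  -85.4] clock 44.0
```

```bash
python3 -m inch '[[0,0,0,0,0,7.9,1],[0,0,0,0,0,7.9,1],[0,0,0,0,0,7.9,1],[0,0,0,0,0,7.9,1],[0,0,0,0,0,7.9,1],[0,0,0,0,0,7.9,1],[0,0,0,0,0,7.9,1],[0,0,0,0,0,7.9,1]]'; python3 -m inch '[[0,0,0,0,0,7.9,1],[0,0,0,0,0,7.9,1],[0,0,0,0,0,7.9,1],[0,0,0,0,0,7.6,1],[-0.027,-0.007,0,0,0,0,1],[-0.027,-0.007,0,0,0,0,1],[-0.027,-0.007,0,0,0,0,1],[-0.027,-0.007,0,0,0,0,1]]'; python3 -m inch '[[-0.027,-0.007,0,0,0,0,1],[-0.027,-0.007,0,0,0,0,1],[-0.027,-0.007,0,0,0,0,1],[-0.027,-0.007,0,0,0,0,1],[-0.027,-0.007,0,0,0,0,1],[-0.027,-0.007,0,0,0,0,1],[-0.027,-0.007,0,0,0,0,1],[-0.027,-0.007,0,0,0,0,1]]'; python3 -m inch '[[0,0,0.03,0,0,0,1],[0,0,0.03,0,0,0,1],[0,0,0.02,0,0,0,1],[0,0,0,0,0,0,1],[0,0,0,0,0,0,1]]'; python3 -c "
from go import *
to(*w(RP,-50,0),38,RP[2]+np.pi/2)"
```

```text
clock: 44.8
eef_pos: [566.6, -28.0, 196.2]
tcp_rot: [-3.14, -0.001, 2.066]
contact_force: [0.2, -0.5, -2.5]
opening: 0.264
grasp_force: 49.4
clock: 45.6
eef_pos: [533.4, -135.4, 196.3]
tcp_rot: [-3.14, -0.0, 1.526]
contact_force: [0.0, 0.1, -2.1]
opening: 0.265
grasp_force: 49.4
clock: 46.4
eef_pos: [467.7, -348.6, 196.2]
tcp_rot: [-3.14, -0.001, 1.525]
contact_force: [0.6, -1.3, -1.8]
opening: 0.266
grasp_force: 49.4
clock: 46.9
eef_pos: [468.5, -347.7, 116.9]
tcp_rot: [-3.141, -0.001, 1.526]
contact_force: [0.3, -0.1, -1.9]
opening: 0.268
grasp_force: 49.4
 shift [-0.9  1.3 78.9] rz -0.0 tool x,y at goal: [-0.9  1.3] clock 46.9
```

```bash
python3 -m inch '[[-0.001,0.0013,0.03,0,0,0,1],[0,0,0.025,0,0,0,1],[0,0,0.012,0,0,0,1],[0,0,0.005,0,0,0,1],[0,0,0.003,0,0,0,1],[0,0,0,0,0,0,1],[0,0,0,0,0,0,1]]'; python3 -m inch '[[0,0,0.0015,0,0,0,1],[0,0,0,0,0,0,1],[0,0,0,0,0,0,1]]';python3 -m inch '[[0,0,0.0015,0,0,0,1],[0,0,0,0,0,0,1],[0,0,0,0,0,0,1]]'
```

```text
clock: 47.6
eef_pos: [470.6, -349.4, 43.1]
tcp_rot: [3.14, 0.001, 1.525]
contact_force: [-0.7, 0.1, -2.2]
opening: 0.267
grasp_force: 49.4
clock: 47.9
eef_pos: [470.1, -349.1, 40.8]
tcp_rot: [3.141, 0.0, 1.525]
contact_force: [-0.3, 1.0, -2.1]
opening: 0.266
grasp_force: 49.4
clock: 48.2
eef_pos: [470.0, -349.0, 39.0]
tcp_rot: [-3.141, -0.0, 1.525]
contact_force: [0.3, 0.3, -1.9]
opening: 0.262
grasp_force: 49.4
```

```bash
python3 -m inch '[[0,0,0.001,0,0,0,1],[0,0,0,0,0,0,1],[0,0,0,0,0,0,1]]';python3 -m inch '[[0,0,0.001,0,0,0,1],[0,0,0,0,0,0,1],[0,0,0,0,0,0,1]]'
```

```text
clock: 48.5
eef_pos: [470.1, -349.0, 38.2]
tcp_rot: [3.141, 0.0, 1.526]
contact_force: [-1.1, -0.4, 1.8]
opening: 0.265
grasp_force: 49.9
clock: 48.8
eef_pos: [470.2, -349.1, 38.2]
tcp_rot: [3.141, 0.0, 1.526]
contact_force: [-3.1, 2.8, 13.4]
opening: 0.264
grasp_force: 51.4
```

```bash
python3 -m inch '[[0,0,0,0,0,0,0.2],[0,0,0,0,0,0,0.2],[0,0,0,0,0,0,0.2],[0,0,-0.02,0,0,0,0.2],[0,0,-0.04,0,0,0,0.2],[0,0,-0.04,0,0,0,-0.2],[0,0,-0.04,0,0,0,-0.2],[0,0,-0.02,0,0,0,-0.2]]'; python3 -m inch '[[0,0,0,0,0,-7.9,-0.2],[0,0,0,0,0,-7.9,-0.2],[0,0,0,0,0,-7.9,-0.2],[0,0,0,0,0,-7.9,-0.2],[0,0,0,0,0,-7.9,-0.2],[0,0,0,0,0,-7.9,-0.2],[0,0,0,0,0,-7.9,-0.2],[0,0,0,0,0,-7.9,-0.2]]'; python3 -m inch '[[0,0,0,0,0,-7.9,-0.2],[0,0,0,0,0,-7.9,-0.2],[0,0,0,0,0,-7.9,-0.2],[0,0,0,0,0,-7.6,-0.2],[0,0,0,0,0,0,-0.2]]'
python3 - <<'E'
from go import *; from blk import *
o,S=blk(14,(225,195,275,250)); print(o)
to(564,127.3,120,.035+np.pi)
E
```

```text
clock: 49.6
eef_pos: [471.2, -349.9, 200.6]
tcp_rot: [3.138, 0.002, 1.525]
contact_force: [-0.1, -0.1, -0.1]
opening: 0.596
grasp_force: 0.0
clock: 50.4
eef_pos: [470.0, -349.0, 196.8]
tcp_rot: [3.142, -0.0, 2.634]
contact_force: [-0.2, -0.1, -0.4]
opening: 0.598
grasp_force: 0.0
clock: 50.9
eef_pos: [470.0, -349.0, 196.9]
tcp_rot: [3.141, -0.0, -3.106]
contact_force: [-0.7, -0.6, 0.8]
opening: 0.599
grasp_force: 0.0
{'yellow': (np.int32(64), array([241.1, 239.6]), array([593.4, 134.3]))}
 shift [-108.4  473.2   76.9] rz -0.3 tool x,y at goal: [-110.6  472.7] clock 51.0
```

```bash
python3 -m inch '[[-0.008,0.034,0,0,0,-0.3,-0.2],[-0.008,0.034,0,0,0,0,-0.2],[-0.008,0.034,0,0,0,0,-0.2],[-0.008,0.034,0,0,0,0,-0.2],[-0.008,0.034,0,0,0,0,-0.2],[-0.008,0.034,0,0,0,0,-0.2],[-0.008,0.034,0,0,0,0,-0.2]]'; python3 -m inch '[[-0.008,0.034,0,0,0,0,-0.2],[-0.008,0.034,0,0,0,0,-0.2],[-0.008,0.034,0,0,0,0,-0.2],[-0.008,0.034,0,0,0,0,-0.2],[-0.008,0.033,0,0,0,0,-0.2],[-0.008,0.033,0,0,0,0,-0.2],[-0.008,0.033,0,0,0,0,-0.2]]'; python3 -m inch '[[0,0,0.03,0,0,0,-0.2],[0,0,0.03,0,0,0,-0.2],[0,0,0.01,0,0,0,-0.2],[0,0,0,0,0,0,-0.2],[0,0,0,0,0,0,-0.2]]'; python3 -c "
from go import *
to(563,127.5,47,.035+np.pi)"
```

```text
clock: 51.65
eef_pos: [517.2, -107.7, 197.1]
tcp_rot: [-3.142, 0.0, -3.108]
contact_force: [1.5, -0.3, -0.1]
opening: 0.601
grasp_force: 0.0
clock: 52.35
eef_pos: [564.1, 129.4, 197.1]
tcp_rot: [3.142, 0.0, -3.107]
contact_force: [0.5, -0.9, 1.1]
opening: 0.598
grasp_force: 0.0
clock: 52.85
eef_pos: [564.5, 127.8, 127.9]
tcp_rot: [3.141, 0.001, -3.105]
contact_force: [1.0, -0.4, 0.8]
opening: 0.597
grasp_force: 0.0
 shift [ 1.5 -0.3 80.9] rz 0.1 tool x,y at goal: [ 1.5 -0.3] clock 52.9
```

```bash
python3 -m inch '[[0.0015,0,0.03,0,0,0,-0.2],[0,0,0.025,0,0,0,-0.2],[0,0,0.015,0,0,0,-0.2],[0,0,0.010,0,0,0,-0.2],[0,0,0,0,0,0,-0.2],[0,0,0,0,0,0,-0.2]]'; python3 -m inch '[[0,0,0,0,0,0,1],[0,0,0,0,0,0,1],[0,0,0,0,0,0,1],[0,0,0,0,0,0,1],[0,0,0,0,0,0,1]]' 50;  python3 -m inch '[[0,0,-0.01,0,0,0,1],[0,0,-0.02,0,0,0,1],[0,0,-0.03,0,0,0,1],[0,0,-0.03,0,0,0,1],[0,0,-0.03,0,0,0,1],[0,0,-0.03,0,0,0,1],[0,0,0,0,0,0,1]]'; python3 -m inch '[[0,0,0,0,0,7.9,1],[0,0,0,0,0,7.9,1],[0,0,0,0,0,7.9,1],[0,0,0,0,0,7.9,1],[0,0,0,0,0,7.9,1],[0,0,0,0,0,7.9,1],[0,0,0,0,0,7.9,1],[0,0,0,0,0,7.9,1]]'; python3 -m inch '[[0,0,0,0,0,7.9,1],[0,0,0,0,0,7.9,1],[0,0,0,0,0,7.9,1],[0,0,0,0,0,7.6,1],[0,0,0,0,0,0,1]]'; python3 -c "
from go import *
to(*w(RP,50,0),150,RP[2]+np.pi/2)"
```

```text
clock: 53.45
eef_pos: [563.1, 127.9, 47.9]
tcp_rot: [3.141, 0.001, -3.103]
contact_force: [-0.4, 0.9, 0.5]
opening: 0.601
grasp_force: 0.0
clock: 53.95
eef_pos: [563.2, 128.1, 48.2]
tcp_rot: [3.141, 0.002, -3.103]
contact_force: [-1.1, 0.3, 6.0]
opening: 0.264
grasp_force: 50.2
clock: 54.65
eef_pos: [564.7, 128.4, 202.0]
tcp_rot: [3.14, 0.007, -3.103]
contact_force: [-0.7, 0.1, -1.4]
opening: 0.264
grasp_force: 49.3
clock: 55.45
eef_pos: [561.8, 127.7, 196.5]
tcp_rot: [-3.14, -0.0, 2.071]
contact_force: [-0.2, -0.1, -1.7]
opening: 0.263
grasp_force: 49.2
clock: 55.95
eef_pos: [561.9, 127.7, 196.5]
tcp_rot: [-3.14, 0.0, 1.529]
contact_force: [-0.3, -1.1, -1.4]
opening: 0.267
grasp_force: 49.2
 shift [-480.1   28.    46.5] rz 0.2 tool x,y at goal: [-480.    29.4] clock 56.0
```

```bash
python3 -m inch '[[-0.030,0.002,0,0,0,0.2,1],[-0.030,0.002,0,0,0,0,1],[-0.030,0.002,0,0,0,0,1],[-0.030,0.002,0,0,0,0,1],[-0.030,0.002,0,0,0,0,1],[-0.030,0.002,0,0,0,0,1],[-0.030,0.002,0,0,0,0,1],[-0.030,0.002,0,0,0,0,1]]'; python3 -m inch '[[-0.030,0.002,0,0,0,0,1],[-0.030,0.002,0,0,0,0,1],[-0.030,0.002,0,0,0,0,1],[-0.030,0.002,0,0,0,0,1],[-0.030,0.002,0,0,0,0,1],[-0.030,0.002,0,0,0,0,1],[-0.030,0.002,0,0,0,0,1],[-0.030,0.002,0,0,0,0,1]]'; python3 -m inch '[[0,0,0.03,0,0,0,1],[0,0,0.03,0,0,0,1],[0,0,0.02,0,0,0,1],[0,0,0,0,0,0,1],[0,0,0,0,0,0,1]]'; python3 -c "
from go import *
to(*w(RP,50,0),43,RP[2]+np.pi/2)"
```

```text
clock: 56.75
eef_pos: [567.6, -113.8, 196.8]
tcp_rot: [-3.141, -0.0, 1.532]
contact_force: [1.0, -0.4, -1.6]
opening: 0.266
grasp_force: 49.2
clock: 57.55
eef_pos: [573.2, -354.1, 196.6]
tcp_rot: [-3.141, -0.001, 1.532]
contact_force: [0.6, 0.6, -2.6]
opening: 0.262
grasp_force: 49.2
clock: 58.05
eef_pos: [573.5, -353.0, 117.1]
tcp_rot: [-3.141, -0.0, 1.53]
contact_force: [0.3, -0.8, -1.6]
opening: 0.267
grasp_force: 49.2
 shift [-0.3 -3.9 74.1] rz 0.2 tool x,y at goal: [-0.3 -3.9] clock 58.0
```

```bash
python3 -m inch '[[0,-0.004,0.03,0,0,0.2,1],[0,0,0.025,0,0,0,1],[0,0,0.012,0,0,0,1],[0,0,0.005,0,0,0,1],[0,0,0.003,0,0,0,1],[0,0,0,0,0,0,1],[0,0,0,0,0,0,1]]'; python3 -m inch '[[0,0,0.002,0,0,0,1],[0,0,0,0,0,0,1],[0,0,0,0,0,0,1]]';python3 -m inch '[[0,0,0.002,0,0,0,1],[0,0,0,0,0,0,1],[0,0,0,0,0,0,1]]'
```

```text
clock: 58.75
eef_pos: [570.3, -353.3, 43.2]
tcp_rot: [3.14, 0.001, 1.524]
contact_force: [-0.6, -0.5, -1.7]
opening: 0.266
grasp_force: 49.3
clock: 59.05
eef_pos: [569.7, -352.9, 40.2]
tcp_rot: [3.141, 0.0, 1.524]
contact_force: [0.0, -0.8, -0.5]
opening: 0.269
grasp_force: 49.3
clock: 59.35
eef_pos: [569.9, -353.0, 38.3]
tcp_rot: [3.141, 0.0, 1.524]
contact_force: [0.3, 0.0, 0.8]
opening: 0.265
grasp_force: 49.6
```

Contact at 38.3, as with the first board. Release, rise and look.

```bash
python3 -m inch '[[0,0,0.0007,0,0,0,1],[0,0,0,0,0,0,0.2],[0,0,0,0,0,0,0.2],[0,0,0,0,0,0,0.2],[0,0,-0.02,0,0,0,0.2],[0,0,-0.04,0,0,0,0.2],[0,0,-0.04,0,0,0,0.2],[0,0,-0.04,0,0,0,0.2]]'; python3 -m inch '[[0,0,-0.04,0,0,0,-0.2],[0,0,-0.04,0,0,0,-0.2],[0,0,0,0,0,0,-0.2]]';python3 - <<'E'
from go import *;from h import *; from rig import eyes,r
S=eyes.grab_frame("side");cv2.imwrite("pics/c9.png",cv2.resize(S["img"][100:235,215:395],(0,0),fx=4.4,fy=4.4,interpolation=cv2.INTER_CUBIC))
E
```

```text
clock: 60.15
eef_pos: [569.4, -352.8, 178.5]
tcp_rot: [-3.141, -0.0, 1.524]
contact_force: [0.9, 0.1, 0.2]
opening: 0.394
grasp_force: 0.0
clock: 60.45
eef_pos: [572.2, -354.5, 264.0]
tcp_rot: [3.133, 0.005, 1.524]
contact_force: [0.6, -0.4, 1.7]
opening: 0.6
grasp_force: 0.0
```

View pics/c9.png

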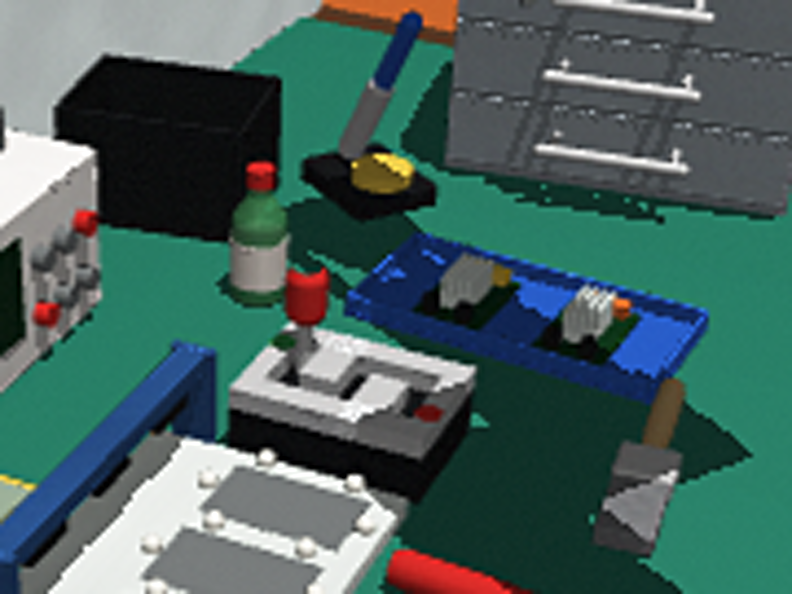

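Both boards lie flat in the tray (crop (470,290) and (590,320)), and the lever stands at PARK (300,320). Handing in.

```bash
python3 -m inch '[[0,0,0,0,0,0,-0.2],[0,0,0,0,0,0,-0.2],[0,0,0,0,0,0,-0.2]]' >/dev/null; python3 -c "
from rig import r
print(r.sign_off())"
```

```text
the job is handed in; nothing more can be done
None
```

The job is handed in at about 61 s: both boards present (yellow and orange) went through the test and lie flat in the blue tray, with the lever back at PARK; the hand-in returned no verdict.

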